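Stack the parts trays and put the lid on

ROBOT

A 6-joint arm with a two-finger parallel gripper is mounted at the origin on the work surface. World frame = base frame: x ahead of the robot, y to its left, z up, the work surface at z = 0. Lengths are in mm, angles in rad, forces in N, time in s.
With the tool pointing down it reaches from about 225 to 875 mm from the base axis. Payload 3.4 kg.
Tool frame: the origin (TCP) lies at the very end of the fingers, on their centre line; the grasp point (between the pads) lies 19 mm behind it; z points along the fingers, y is the line along which they close (so a half turn about z gives the same grasp; the last joint's range is limited). The gripper opens to 85 mm and grips with 20 to 120 N. Pads are 22 mm wide; open, the fingers measure 114 mm over their backs; the gripper's body (76 mm by 85 mm) begins 54 mm behind the grasp point. The pads swing forward as they close: fully open they stand 13 mm farther back than shut.
Start: joints at [-1.395, 0.276, 1.505, -0, 1.361, -0.121], TCP at [168.164, -549.896, 210.728] pointing down, gripper open.
Joint ranges: [-2.89, 2.89], [-0.75, 2.08], [0.22, 2.7], [-1.18, 4.32], [0.11, 2.71], [-2.7, 2.7]. Speed limits (rad/s): [2.57, 2.57, 3.14, 3.14, 3.14, 3.14].

INTERFACE

Orientations are given as a 3x3 rotation matrix whose columns are the frame's x, y, z axes.
In Python, from cell import r gives the robot as it stands.
- The arm moves only by the tool carry_out, never from a script. Its argument "commands" is a list of rows, each a list of 7 numbers: the turn, a rotation vector about the tool's x, y, z normalised to -1 to 1, where 1 is 4 degrees, then the shift along the tool's x, y, z normalised to -1 to 1, where 1 is 4 cm, then the opening, from -1 (shut) to 1 (fully open). A call has 1 to 10 rows; each row shifts and turns the commanded pose from where the row before left it, along the tool's axes as they then stand; what a row does not reach is not made up. A row lasts 1/12 s, in which the tool goes at most 41.7 mm and 7.16 degrees, less where a joint would pass 70% of its speed; a pose out of reach is approached as far as the arm can. A call with a number of a shift or a turn outside -1 to 1 is refused whole. A call with a gripper value outside its range is refused whole. The fingers move at their own pace and stop on an object; "newtons" is the grip in N (left out, the last holds). Time passes only in rows, so rows that do not move let the fingers close. It gives the time, the measured TCP pose, the force, the opening and the grip force at its end, in the units of the state.
- r.get_obs(): the state, without advancing time (a new reading comes with each control period).
- r.snapshot(name): name is "side" or "top" or "wrist"; returns the picture (420x560x3 uint8, red, green, blue); there is no depth.
- r.camera_model(name): a dict with "fx", "fy", "cx", "cy" (pixels), "view" (4x4, takes a point from world to camera coordinates); the wrist camera has in their place "mount" (4x4, takes a point from camera to tool coordinates, whose origin is the TCP and whose axes are the flange's). Camera axes: x right, y down, z forward; pixel columns grow to the right and rows downward; lengths in mm; the calibration is good to about 2 mm. The wrist camera is an equidistant fisheye: a pixel r from the principal point sees the ray r / f radians off the axis. A picture is of the moment at which its call begins: read the wrist's pose just before it. camera_model takes no time and is no camera call.
- r.job_done(): hands the job in; it is judged then, once.
The state is a dict: "clock": time; "joint_pos": joint angles; "qvel": joint speeds; "joint_efforts": joint torques, N m; "eef_pos": TCP position; "orientation": TCP orientation; "force": force on the tool from outside, world axes, zero at the start; "wrist_torque": the same for the moment, N m; "finger_gap": finger opening in mm; "grasp_force": force on a finger pad.
Only numpy, scipy, OpenCV 4.12 (cv2) and the standard library are available. Lean on these libraries where they do the work, as an engineer would, in place of code of your own. Each camera call takes 0.05 s, during which the arm holds its last target. There are 200 camera calls.

TASK

Tidy away the small-parts trays beside the printers: stack the blue and green trays, in either order, squarely on the deep grey tray where it stands, each seated in the one below and all labels at the same end, then close the pile with the orange lid so that it sits seated and level. The blue tray has been left lying across the green one. Keep the trays level so their loose parts stay in, set things down without dropping them, and leave the bottles, the mouse and the pen pot alone.

Things in the scene. Friction and masses are not known exactly. Their poses are not given: they have to be found in the camera images.
- deep_tray: Grey deep tray, same make and outline as the blue (150 x by 64 y, foot, mouth, label pull on -x end) but 50 mm high and 0.6 kg; loose on the desk, stays where it is. Origin: centre of underside, z up. A tray seated on it has its origin 46 mm above this one. The contents of all trays lie clear of what is seated on them and stay put.
- blue_tray: Loose blue tray of hardware, 150 (x) by 64 (y) by 34 mm high, 0.2 kg, straight sides: grip across y anywhere along x. Origin: centre of underside, z up. Lowest 4 mm: inset foot 140x54 (136x50 in lowest 2 mm); it drops into a tray's 144x58 mouth with 2 mm play, outline on the rim. Label pull on -x end. What is seated on it: origin 30 mm above its own. Starts on the green tray's rim.
- green_tray: Loose green tray of hardware, 150 (x) by 64 (y) by 34 mm high, 0.2 kg, straight sides: grip across y anywhere along x. Origin: centre of underside, z up. Lowest 4 mm: inset foot 140x54 (136x50 in lowest 2 mm); it drops into a tray's 144x58 mouth with 2 mm play, outline on the rim. Label pull on -x end. What is seated on it: origin 30 mm above its own.
- deep_tray_label (a point): yellow label on the finger pull (42 mm wide, sticking out 18 mm) at the front (-x) end of the grey tray, 85 mm from its centre, 40 mm above its underside.
- blue_tray_label (a point): yellow label on the finger pull (42 mm wide, sticking out 18 mm) at the front (-x) end of the blue tray, 85 mm from its centre, 24 mm above its underside.
- green_tray_label (a point): yellow label on the finger pull (42 mm wide, sticking out 18 mm) at the front (-x) end of the green tray, 85 mm from its centre, 24 mm above its underside.
- lid: Orange lid, 150 (x) by 64 mm (y), 90 g, fits either way round; starts lying on the desk. Origin: centre of underside, z up. Lowest 4 mm: solid foot like the trays'; then a 4 mm plate, top 8 mm above origin; on its middle a solid grip ridge 60 long (x), 12 thick (y), 22 mm high, top 30 mm above origin.
- spray_bottle: clear spray bottle with white trigger head, 48 mm diameter (the head and nozzle stay within 27 mm of its axis), 151 mm tall, loose; a bystander. Origin: centre of its underside. Of this and the purple bottle, one stands close beside one half of the green tray, the other close beside the lid.
- primer_bottle: purple bottle with black cap, 48 mm diameter, 150 mm tall, loose; a bystander. Origin: centre of its underside.
- mouse: black computer mouse, 105 mm (x) by 60 mm (y), 34 mm high, loose; a bystander beside the deep tray. Origin: centre of its underside.
- pen_pot: round pot of pens and tools, 80 mm diameter, 100 mm high, pens up to 160 mm above the desk, loose; a bystander. Origin: centre of its underside.

How it is judged (in metres and radians):
At the end, for the whole second after the job is handed in: Blue and green trays (either order) on the grey one, lid on top: each within 4 mm of centred on, 2 mm of fully down in and 0.06 rad of square to the one below; level to 0.04 rad; at rest; blue and green labels at the grey label's end; grey tray moved under 15 mm (((x of blue_tray in the frame of deep_tray between -0.004 and 0.004 m and y of blue_tray in the frame of deep_tray between -0.004 and 0.004 m and z of blue_tray in the frame of deep_tray between 0.044 and 0.048 m and angle between the x axis of blue_tray and the x axis of deep_tray, either way round below 0.06 rad and x of each of blue_tray_label, green_tray_label in the frame of deep_tray below -0.05 m and x of green_tray in the frame of blue_tray between -0.004 and 0.004 m and y of green_tray in the frame of blue_tray between -0.004 and 0.004 m and z of green_tray in the frame of blue_tray between 0.028 and 0.032 m and angle between the x axis of green_tray and the x axis of blue_tray, either way round below 0.06 rad and x of lid in the frame of green_tray between -0.004 and 0.004 m and y of lid in the frame of green_tray between -0.004 and 0.004 m and z of lid in the frame of green_tray between 0.028 and 0.032 m and angle between the x axis of lid and the x axis of green_tray, either way round below 0.06 rad) or (x of green_tray in the frame of deep_tray between -0.004 and 0.004 m and y of green_tray in the frame of deep_tray between -0.004 and 0.004 m and z of green_tray in the frame of deep_tray between 0.044 and 0.048 m and angle between the x axis of green_tray and the x axis of deep_tray, either way round below 0.06 rad and x of each of green_tray_label, blue_tray_label in the frame of deep_tray below -0.05 m and x of blue_tray in the frame of green_tray between -0.004 and 0.004 m and y of blue_tray in the frame of green_tray between -0.004 and 0.004 m and z of blue_tray in the frame of green_tray between 0.028 and 0.032 m and angle between the x axis of blue_tray and the x axis of green_tray, either way round below 0.06 rad and x of lid in the frame of blue_tray between -0.004 and 0.004 m and y of lid in the frame of blue_tray between -0.004 and 0.004 m and z of lid in the frame of blue_tray between 0.028 and 0.032 m and angle between the x axis of lid and the x axis of blue_tray, either way round below 0.06 rad)) and distance of deep_tray from where it was at the start of the episode below 0.015 m and angle between each of deep_tray, blue_tray, green_tray, lid's own z axis and vertical below 0.04 rad and linear speed of each of deep_tray, blue_tray, green_tray, lid below 0.02 m/s); the robot touches nothing.
It fails at once if the spray bottle, purple bottle, mouse or pen pot is shifted more than 20 mm or tipped more than 0.2 rad (distance of any of spray_bottle, primer_bottle, mouse, pen_pot from where it was at the start of the episode above 0.02 m or angle between any of spray_bottle, primer_bottle, mouse, pen_pot's own z axis and vertical above 0.2 rad).
It fails at once if a tray is tilted more than 0.3 rad from level (its loose parts would spill) (angle between any of deep_tray, blue_tray, green_tray's own z axis and vertical above 0.3 rad).
It fails at once if a tray or the lid is dropped (faster than 0.45 m/s while the fingers do not hold it) ((linear speed of blue_tray above 0.45 m/s and contact force between the fingers and blue_tray below 0.1 N) or (linear speed of green_tray above 0.45 m/s and contact force between the fingers and green_tray below 0.1 N) or (linear speed of lid above 0.45 m/s and contact force between the fingers and lid below 0.1 N)).
It also fails if it takes over 67 s, if anything falls off the work surface, if the arm or the gripper's body presses on something with over 40 N, if the wrist force passes 120 N, or if a joint passes its speed limit or range.

## Working session

There is one attempt and no reset: what is moved stays moved. The work goes in short steps, Python scripts to look and compute and a tool call to move; the robot and the scene stay as the last step left them, time stands still between calls to the robot, and variables do not carry over. Pictures are saved under pics/ and viewed, at most 10 in all, crops included, and the job is handed in when it is done.

Besides the shell and the picture viewer there is one more tool, called as a command line: name --pt "numbers of a row" for each row, then --argument value for the rest. carry_out: Moves the arm, as the interface text tells. Scaled input: -1 to 1 covers 4 cm each way for a shift and 4 degrees each way for a turn. Its arguments: {"type":"object","properties":{"commands":{"type":"array","items":{"type":"array","items":{"type":"number","minimum":-1,"maximum":1}}},"newtons":{"type":"number"}},"required":["commands"]}

```bash
ls; mkdir -p pics; python3 - <<'E'
from cell import r
import cv2, numpy as np
np.set_printoptions(precision=3,suppress=True)
o=r.get_obs(); print(o)
for n in("side","top","wrist"):
    print(n,r.camera_model(n)); cv2.imwrite(f'pics/{n}0.png',r.snapshot(n)[...,::-1])
E
```

```text
pics
{'clock': 0.0, 'joint_pos': array([-1.395,  0.277,  1.506, -0.   ,  1.361, -0.121]), 'qvel': array([ 0.002,  0.002,  0.003,  0.001,  0.   , -0.002]), 'joint_efforts': array([ -0.003, -41.678, -24.58 ,  -0.   ,   0.011,  -0.   ]), 'eef_pos': array([ 168.047, -549.284,  209.836]), 'orientation': array([[ 0.956,  0.292, -0.   ],
       [ 0.292, -0.956,  0.002],
       [ 0.   , -0.002, -1.   ]]), 'force': array([-0.249,  0.254,  0.112]), 'wrist_torque': array([-0.013,  0.017, -0.042]), 'grasp_force': 0.0, 'finger_gap': 85.13904956708289}
side {'fx': 478.4308509639805, 'fy': 478.4308509639805, 'cx': 281.58823225801297, 'cy': 218.00706966156085, 'view': array([[  -0.838,   -0.545,   -0.009,  471.338],
       [  -0.399,    0.624,   -0.672,  301.842],
       [   0.372,   -0.56 ,   -0.74 , 1189.051],
       [   0.   ,    0.   ,    0.   ,    1.   ]])}
top {'fx': 386.9846455770196, 'fy': 386.9846455770196, 'cx': 282.6109910022154, 'cy': 207.6508544513423, 'view': array([[ -0.024,  -1.   ,  -0.011,   7.579],
       [ -0.994,   0.025,  -0.111, 595.852],
       [  0.111,   0.009,  -0.994, 904.279],
       [  0.   ,   0.   ,   0.   ,   1.   ]])}
wrist {'fx': 325.19226210127806, 'fy': 325.19226210127806, 'cx': 280.2252132833812, 'cy': 211.15543727827492, 'mount': array([[  -0.001,   -0.961,   -0.277,   70.58 ],
       [   1.   ,   -0.001,    0.   ,   -0.103],
       [  -0.001,   -0.277,    0.961, -162.395],
       [   0.   ,    0.   ,    0.   ,    1.   ]])}
```

View pics/top0.png

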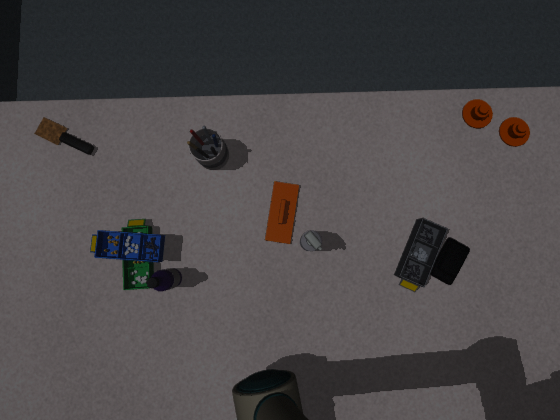

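View pics/side0.png

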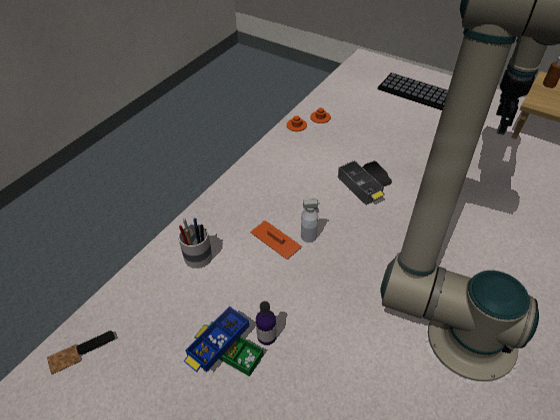

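Top view: the deep grey tray is at (421,252) with its label at the bottom (409,284) and the mouse to its right. Blue is at (130,245) with its label left (94,243). It lies across green, whose label is up at (137,223), with the purple bottle by green's lower half (165,280). The lid is at (283,212), with the spray bottle at (311,241). The side view agrees.

```bash
cat > h.py <<'E'
from cell import r
import cv2, numpy as np
np.set_printoptions(precision=2,suppress=True)
HSV=dict(blue=((105,120,40),(128,255,255)),green=((50,120,30),(80,255,255)),yellow=((22,120,60),(34,255,255)),
 orange=((3,150,80),(14,255,255)),purple=((125,60,15),(150,255,255)))
def grab(name,tag=None):
    o=r.get_obs(); im=r.snapshot(name)[...,::-1].copy()
    if tag: cv2.imwrite(f'pics/{tag}.png',im)
    return o,im
def mask(im,c): return cv2.inRange(cv2.cvtColor(im,cv2.COLOR_BGR2HSV),*[np.array(v) for v in HSV[c]])
def blobs(m,amin=30):
    cs=cv2.findContours(m,cv2.RETR_EXTERNAL,cv2.CHAIN_APPROX_NONE)[0]
    return sorted([c[:,0,:].astype(float) for c in cs if cv2.contourArea(c)>amin],key=lambda c:-cv2.contourArea(c.astype(np.float32)))
def rays(name,px,o=None):
    "origin, unit directions (world) of pixels"
    m=r.camera_model(name); px=np.atleast_2d(px).astype(float)
    d=(px-[m['cx'],m['cy']])/[m['fx'],m['fy']]
    if name=='wrist':
        th=np.linalg.norm(d,axis=1,keepdims=True); s=np.where(th>1e-9,np.sin(th)/np.maximum(th,1e-9),1)
        v=np.hstack([d*s,np.cos(th)]); T=np.eye(4); T[:3,:3]=o['orientation'];T[:3,3]=o['eef_pos']; T=T@m['mount']
    else: v=np.c_[d,np.ones(len(d))]; T=np.linalg.inv(m['view'])
    v=v@T[:3,:3].T; return T[:3,3],v/np.linalg.norm(v,axis=1,keepdims=True)
def onplane(name,px,z,o=None):
    p,v=rays(name,px,o); return p+v*((z-p[2])/v[:,2])[:,None]
def tri(R):
    "least-squares meeting point of rays [(p,v)]"
    A=sum(np.eye(3)-np.outer(v,v) for p,v in R); b=sum((np.eye(3)-np.outer(v,v))@p for p,v in R); return np.linalg.solve(A,b)
def fit(name,c,z,o=None):
    "min-area rectangle of contour on plane z: centre, size, long-axis angle deg"
    P=onplane(name,c,z,o)[:,:2].astype(np.float32); (cx,cy),(w,h),_=R=cv2.minAreaRect(P)
    b=cv2.boxPoints(R); e=[b[1]-b[0],b[2]-b[1]]; e=max(e,key=np.linalg.norm)
    return np.array([cx,cy]),sorted([w,h]),np.degrees(np.arctan2(e[1],e[0]))%180
def go(x,y,z,yaw=None):
    "what it takes: turn about tool z first (deg), then shifts (mm) in the turned tool axes"
    o=r.get_obs(); R=o['orientation']; y0=np.degrees(np.arctan2(R[1,0],R[0,0])); a=y0 if yaw is None else yaw
    t=-((a-y0+90)%180-90); a=np.radians(y0-t)
    d=np.array([x,y,z])-o['eef_pos']
    s=[d[0]*np.cos(a)+d[1]*np.sin(a),d[0]*np.sin(a)-d[1]*np.cos(a),-d[2]]
    print('at',o['eef_pos'],'yaw %.2f'%y0,'turn deg %.2f units %.3f'%(t,t/4),'shift mm',np.array(s),'units',np.array(s)/40,'j6 %.2f'%o['joint_pos'][5])
E
python3 - <<'E'
from h import *
o,im=grab('top')
for c,z in(('blue',68),('green',34),('yellow',40),('orange',8),('purple',80)):
    for b in blobs(mask(im,c),8)[:5]: print(c,b.mean(0),*fit('top',b,z))
g=cv2.cvtColor(im,cv2.COLOR_BGR2GRAY); print(g[250,415:430], g[150:160,300], im[262,450])
print(onplane('top',[[421,252],[409,284]],50),onplane('top',[[311,241]],150),onplane('top',[[452,261]],30))
go(500,-330,400,90)
E
```

```text
blue [121.04 246.05] [512.78 354.76] [63.549560546875, 150.5565948486328] 84.617004
green [136.47 276.29] [443.67 346.13] [57.198909759521484, 65.60016632080078] 0.8393214
green [135.91 227.8 ] [560.79 350.72] [30.762929916381836, 61.85802459716797] 84.53941
yellow [408.7 285.3] [ 404.59 -297.94] [14.693763732910156, 38.35042953491211] 62.00367
yellow [135.53 222.25] [568.13 347.31] [12.048434257507324, 36.01649475097656] 88.57973
yellow [ 93.24 243.  ] [521.54 448.14] [9.900304794311523, 34.02470016479492] 174.49135
orange [281.64 212.21] [588.3   -4.25] [63.047874450683594, 148.5546875] 169.90924
orange [514.57 131.19] [ 778.28 -597.01] [72.72180938720703, 73.43960571289062] 150.0225
orange [477.23 113.11] [ 827.9  -507.36] [71.12279510498047, 73.12750244140625] 40.8715
purple [161.99 279.93] [433.87 267.54] [46.28596115112305, 47.66815185546875] 106.13036
[45 44 46 51 73 74 74 72 60 51 46 44 45 44 45] [92 91 91 91 88 89 92 91 95 94] [8 7 7]
[[ 481.43 -328.4    50.  ]
 [ 408.46 -296.01   50.  ]] [[510.95 -65.94 150.  ]] [[ 458.16 -407.44   30.  ]]
at [ 168.11 -549.55  210.15] yaw 17.01 turn deg -72.99 units -18.248 shift mm [ 219.55  331.89 -189.85] units [ 5.49  8.3  -4.75] j6 -0.12
```

```bash
python3 -c "
from h import *
go(520,-316,250)"
```

```text
at [ 168.11 -549.55  210.15] yaw 17.01 turn deg -0.00 units -0.000 shift mm [ 404.81 -120.41  -39.85] units [10.12 -3.01 -1.  ] j6 -0.12
```

carry_out --pt "0 0 0 1 -0.3 -0.1 1" --pt "0 0 0 1 -0.3 -0.1 1" --pt "0 0 0 1 -0.3 -0.1 1" --pt "0 0 0 1 -0.3 -0.1 1" --pt "0 0 0 1 -0.3 -0.1 1" --pt "0 0 0 1 -0.3 -0.1 1" --pt "0 0 0 1 -0.3 -0.1 1" --pt "0 0 0 1 -0.3 -0.1 1" --pt "0 0 0 1 -0.3 -0.1 1" --pt "0 0 0 1 -0.3 -0.1 1"

```text
clock: 1.03
eef_pos: [514.6, -318.2, 250.5]
orientation: [[0.956, 0.293, -0.0], [0.293, -0.956, -0.0], [-0.0, 0.0, -1.0]]
force: [-0.7, -0.9, 0.5]
finger_gap: 85.5
grasp_force: 0.0
```

carry_out --pt "0 0 0 0 0 0 1" --pt "0 0 0 0 0 0 1" --pt "0 0 0 0 0 0 1"

```text
clock: 1.28
eef_pos: [512.9, -319.6, 249.9]
orientation: [[0.956, 0.293, -0.001], [0.293, -0.956, -0.0], [-0.001, -0.0, -1.0]]
force: [0.2, 0.0, 0.3]
finger_gap: 85.3
grasp_force: 0.0
```

```bash
python3 - <<'E'
from h import *
o,im=grab('wrist','w1'); import pickle; pickle.dump((o,im),open('w1.pkl','wb')); print(o['eef_pos'],o['clock'],o['qvel'])
E
```

```text
[ 512.85 -319.59  249.94] 1.2833 [-0.03 -0.01  0.01 -0.   -0.    0.  ]
```

View pics/w1.png

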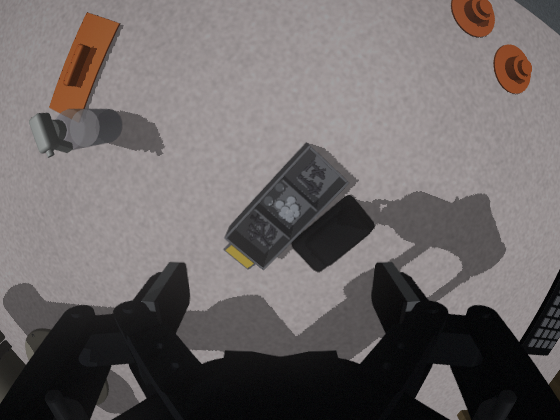

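Wrist view: the deep tray rim spans about (310,143) to (265,268), with its yellow label at (240,255). The mouse is close on its right, and the lid and spray bottle are at top left. I'll take a second viewpoint, nearer and straight above.

carry_out --pt "0 0 0 -0.7 0.3 0.5 1" --pt "0 0 0 -0.7 0.3 0.5 1" --pt "0 0 0 0 0 0 1" --pt "0 0 0 0 0 0 1" --pt "0 0 0 0 0 0 1"

```text
clock: 1.75
eef_pos: [466.0, -359.9, 210.9]
orientation: [[0.957, 0.29, 0.001], [0.29, -0.957, -0.0], [0.001, 0.0, -1.0]]
force: [-0.9, 0.3, -0.6]
finger_gap: 85.5
grasp_force: 0.0
```

```bash
python3 - <<'E'
from h import *
import pickle
o,im=grab('wrist','w2'); pickle.dump((o,im),open('w2.pkl','wb')); print(o['eef_pos'],o['clock'],o['qvel'])
o1,im1=pickle.load(open('w1.pkl','rb'))
R=[]
for oo,i in((o1,im1),(o,im)):
    b=blobs(mask(i,'yellow'),30)[0]; c=b.mean(0); print(c); p,v=rays('wrist',c,oo); R.append((p,v[0])); print(fit('wrist',b,41,oo))
ot,it=grab('top')
print('label',tri(R))
a=cv2.resize(im1[130:280,215:385],None,fx=3,fy=3,interpolation=cv2.INTER_CUBIC)
c=b.mean(0).astype(int); y0=max(c[1]-140,0); x0=c[0]-30; print(x0,y0)
bb=im[y0:y0+170,x0:x0+170]; bb=cv2.resize(bb,None,fx=2.6,fy=2.6,interpolation=cv2.INTER_CUBIC)
H=max(a.shape[0],bb.shape[0]); out=np.zeros((H,a.shape[1]+bb.shape[1],3),np.uint8); out[:a.shape[0],:a.shape[1]]=a; out[:bb.shape[0],a.shape[1]:]=bb
out=out[:600,:]; s=800/out.shape[1]; print(out.shape,s); cv2.imwrite('pics/c1.png',cv2.convertScaleAbs(cv2.resize(out,(800,int(out.shape[0]*s))),alpha=1.5))
E
```

```text
[ 466.04 -359.93  210.87] 1.75 [ 0.02 -0.   -0.03  0.   -0.    0.  ]
[239.25 256.33]
(array([ 406.12, -298.44]), [10.619794845581055, 37.348934173583984], np.float32(64.587975))
[211.   224.24]
(array([ 405.88, -298.87]), [10.824981689453125, 36.43539047241211], np.float32(64.64346))
label [ 404.02 -298.49   36.15]
181 84
(450, 952, 3) 0.8403361344537815
```

View pics/c1.png

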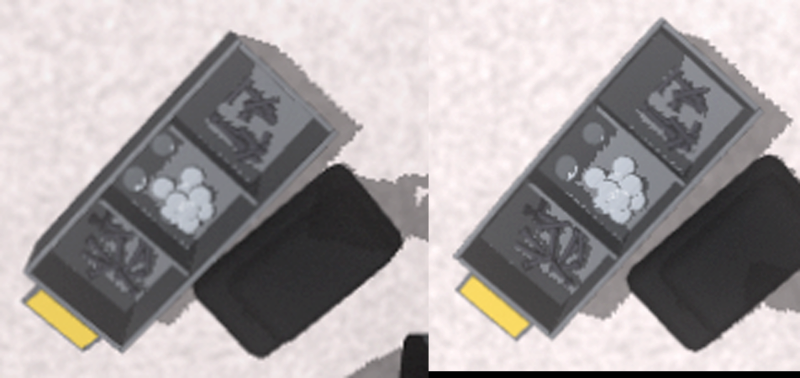

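The crop shows the deep tray's rim corners clearly in both views. Left crop: about (234,33), (333,130), (122,350), (27,268). Right crop: (661,19), (757,108), (550,338), (457,257). The mouse stands about 15 mm off the tray's side.

```bash
python3 - <<'E'
from h import *
import pickle
o1,i1=pickle.load(open('w1.pkl','rb')); o2,i2=pickle.load(open('w2.pkl','rb'))
A=np.array([[234,33],[333,130],[122,350],[27,268]])/2.521+[215,130]
B=(np.array([[661,19],[757,108],[550,338],[457,257]])-[428.6,0])/2.185+[181,84]
for k in range(4):
    R=[]
    for o,P in((o1,A),(o2,B)):
        p,v=rays('wrist',P[k],o); R.append((p,v[0]))
    print('tri',tri(R))
for o,P in((o1,A),(o2,B)):
    Q=onplane('wrist',P,50,o)[:,:2]; print(Q.tolist(),'c',Q.mean(0),'L',np.linalg.norm(Q[0]-Q[3]),np.linalg.norm(Q[1]-Q[2]),'W',np.linalg.norm(Q[0]-Q[1]),np.linalg.norm(Q[2]-Q[3]))
    for d in(Q[0]-Q[3],Q[1]-Q[2],Q[0]-Q[1],Q[3]-Q[2]): print(np.degrees(np.arctan2(d[1],d[0])),end=' ')
    print()
    # dark tray mask: outline darker than the desk, split from shadow by threshold
for o,i in((o1,i1),(o2,i2)):
    g=cv2.cvtColor(i,cv2.COLOR_BGR2GRAY)
    c=cv2.inRange(g,0,300)
    lines=cv2.createLineSegmentDetector().detect(g)[0][:,0]
    for l in lines:
        a,b=onplane('wrist',l.reshape(2,2),50,o)[:,:2]
        if np.linalg.norm(a-b)>25 and np.linalg.norm((a+b)/2-[473,-329])<95:
            e=np.array([np.cos(np.radians(-25.5)),np.sin(np.radians(-25.5))]); n=np.array([-e[1],e[0]])
            m=(a+b)/2-[473,-329]; d=b-a; print('len %.0f ang %.2f along %.1f across %.1f'%(np.linalg.norm(d),np.degrees(np.arctan2(d[1],d[0]))%180,m@e,m@n))
    print()
E
```

```text
tri [ 563.53 -338.2    28.08]
tri [ 536.35 -391.99   51.23]
tri [ 402.31 -331.03   49.96]
tri [ 425.24 -274.97   38.15]
[[564.4167428884983, -335.8443436028675], [536.4542275913009, -392.6684100354636], [402.9783989580767, -331.38428562198675], [430.9371503780919, -276.1831466794178]] c [ 483.7  -334.02] L 146.2062243376895 146.8725322667664 W 63.331483384507045 61.87776273850733
-24.083147506630198 -24.661759614275617 63.798694542542364 63.13830271253897 
[[561.6971246820201, -338.3723626375116], [536.1078509595504, -391.8355507330262], [401.697297265326, -330.64537506291776], [428.32609188644585, -276.7609694192053]] c [ 481.96 -334.4 ] L 146.9142476523598 147.68356219609117 W 59.271607123308605 60.10509025490215
-24.794804389258044 -24.477320317577394 64.42266083998952 63.70216841880355 
len 66 ang 147.25 along 13.1 across -91.2
len 48 ang 58.54 along -19.5 across -60.7
len 135 ang 154.73 along 17.2 across 36.1
len 62 ang 64.62 along -63.0 across -1.4
len 48 ang 158.38 along -37.9 across -30.7
len 81 ang 149.38 along 28.4 across -35.8
len 39 ang 64.25 along -77.1 across 2.7
len 53
[... 324 characters left out ...]

len 42 ang 63.81 along 40.5 across 4.2
len 29 ang 64.40 along -73.9 across 1.1

len 49 ang 58.19 along -20.9 across -63.7
len 83 ang 148.63 along 29.1 across -41.0
len 62 ang 64.81 along -63.2 across -0.7
len 148 ang 154.82 along 10.6 across 30.9
len 52 ang 65.25 along 90.9 across -18.3
len 27 ang 160.83 along -48.7 across -31.4
len 54 ang 64.49 along -10.6 across -1.2
len 38 ang 64.51 along -77.4 across -0.7
len 52 ang 64.36 along 35.9 across -2.2
len 76 ang 154.68 along 3.9 across -29.9
len 33 ang 65.19 along 82.7 across -11.7
len 33 ang 64.70 along 79.5 across -6.8
len 39 ang 154.80 along 62.4 across -29.7
len 32 ang 154.36 along 62.5 across -24.3
len 30 ang 64.81 along -74.4 across -0.4
```

```bash
python3 -c "
from h import *
go(510,330,230,84.6)"
```

```text
at [ 467.19 -359.52  211.47] yaw 16.97 turn deg -67.63 units -16.907 shift mm [690.49 -22.27 -18.53] units [17.26 -0.56 -0.46] j6 0.50
```

carry_out --pt "0 0 -1 0 0 0 1" --pt "0 0 -1 0 0 0 1" --pt "0 0 -1 0 0 0 1" --pt "0 0 -1 0 0 0 1" --pt "0 0 -1 0 0 0 1" --pt "0 0 -1 0 0 0 1" --pt "0 0 -1 0 0 0 1" --pt "0 0 -1 0 0 0 1" --pt "0 0 -1 0 0 -0.2 1" --pt "0 0 -1 0 0 -0.26 1"

```text
clock: 2.68
eef_pos: [467.2, -358.3, 229.0]
orientation: [[0.541, 0.841, -0.0], [0.841, -0.541, 0.001], [0.0, -0.0, -1.0]]
force: [0.5, -0.0, -0.3]
finger_gap: 85.7
grasp_force: 0.0
```

carry_out --pt "0 0 -1 0 0 0 1" --pt "0 0 -1 0 0 0 1" --pt "0 0 -1 0 0 0 1" --pt "0 0 -1 0 0 0 1" --pt "0 0 -1 0 0 0 1" --pt "0 0 -1 0 0 0 1" --pt "0 0 -0.9 0 0 0 1" --pt "0 0 0 0.8 0 0 1" --pt "0 0 0 0.9 0 0 1" --pt "0 0 0 0.9 0 0 1"

```text
clock: 3.52
eef_pos: [477.3, -254.5, 229.5]
orientation: [[0.095, 0.995, 0.002], [0.995, -0.095, -0.001], [-0.0, 0.002, -1.0]]
force: [0.5, -0.3, 1.1]
finger_gap: 85.5
grasp_force: 0.0
```

carry_out --pt "0 0 0 0.9 0 0 1" --pt "0 0 0 0.9 0 0 1" --pt "0 0 0 0.9 0 0 1" --pt "0 0 0 0.9 0 0 1" --pt "0 0 0 0.9 0 0 1" --pt "0 0 0 0.9 0 0 1" --pt "0 0 0 0.9 0 0 1" --pt "0 0 0 0.9 0 0 1" --pt "0 0 0 0.9 -0.25 0 1" --pt "0 0 0 0.9 -0.31 0 1"

```text
clock: 4.35
eef_pos: [488.9, 107.6, 229.8]
orientation: [[0.093, 0.996, 0.003], [0.996, -0.093, 0.001], [0.001, 0.003, -1.0]]
force: [0.5, 0.7, 0.0]
finger_gap: 85.7
grasp_force: 0.0
```

carry_out --pt "0 0 0 0.9 0 0 1" --pt "0 0 0 0.9 0 0 1" --pt "0 0 0 0.9 0 0 1" --pt "0 0 0 0.9 0 0 1" --pt "0 0 0 0.9 0 0 1" --pt "0 0 0 0.8 0 0 1" --pt "0 0 0 0.4 0 0 1" --pt "0 0 0 0 0 0 1" --pt "0 0 0 0 0 0 1" --pt "0 0 0 0 0 0 1"

```text
clock: 5.18
eef_pos: [509.3, 331.1, 229.0]
orientation: [[0.094, 0.996, 0.0], [0.996, -0.094, -0.001], [-0.001, 0.0, -1.0]]
force: [-0.2, 0.2, -0.5]
finger_gap: 85.2
grasp_force: 0.0
```

```bash
cat >> h.py <<'E'
import pickle
def look(tag):
    o,im=grab('wrist',tag); pickle.dump((o,im),open(tag+'.pkl','wb')); print(tag,o['clock'],o['eef_pos'],'yaw %.2f'%np.degrees(np.arctan2(o['orientation'][1,0],o['orientation'][0,0])),'v %.3f'%abs(o['qvel']).max()); return o,im
def lsd(o,im,z,c,yaw,rad=95,mn=25):
    "line segments near c on plane z, in the frame (c,yaw)"
    e=np.array([np.cos(np.radians(yaw)),np.sin(np.radians(yaw))]); n=np.array([-e[1],e[0]])
    L=cv2.createLineSegmentDetector().detect(cv2.cvtColor(im,cv2.COLOR_BGR2GRAY))[0][:,0]
    for l in L:
        a,b=onplane('wrist',l.reshape(2,2),z,o)[:,:2]; d=b-a; m=(a+b)/2-c
        if np.linalg.norm(d)>mn and np.linalg.norm(m)<rad:
            t=np.degrees(np.arctan2(d[1],d[0]))-yaw; t=(t+45)%90-45
            if abs(t)<8: print('%s len %.0f rel ang %.2f along %.1f across %.1f'%('X' if abs(d@e)>abs(d@n) else 'Y',np.linalg.norm(d),t,m@e,m@n))
E
python3 - <<'E'
from h import *
o,im=look('w3')
for c,z in(('blue',68),('green',34),('yellow',58),('purple',80)):
    for b in blobs(mask(im,c),60)[:4]: print(c,b.mean(0),*fit('wrist',b,z,o))
lsd(o,im,68,np.array([513,355]),84.6)
E
```

```text
w3 5.1833 [509.26 331.1  229.03] yaw 84.61 v 0.019
blue [280.88 151.27] [513.26 363.79] [63.50593185424805, 164.70217895507812] 84.47247
green [221.45 181.91] [438.71 341.06] [56.14246368408203, 58.98259353637695] 11.578765
green [243.99 172.74] [470.84 345.91] [9.22549057006836, 42.497833251953125] 91.337135
green [315.63 163.62] [551.66 349.69] [7.9121527671813965, 40.473426818847656] 86.06519
green [322.09 156.24] [558.93 356.3 ] [7.980004787445068, 59.708763122558594] 97.01211
yellow [281.03  81.5 ] [521.19 440.19] [11.5546293258667, 35.215206146240234] 174.60463
yellow [330.8  156.54] [564.93 358.53] [11.63803482055664, 33.4390983581543] 92.44017
purple [213.6  255.16] [433.06 270.18] [46.81210708618164, 52.652217864990234] 60.08157
X len 147 rel ang -0.07 along 0.7 across 31.9
X len 147 rel ang -0.08 along 0.7 across -30.6
Y len 58 rel ang 0.13 along -72.5 across 2.2
Y len 47 rel ang -3.33 along 74.0 across 9.4
Y len 34 rel ang -0.11 along 78.5 across -0.5
Y len 39 rel ang -0.20 along 92.6 across -0.5
X len 35 rel ang 7.78 along 11.3 across -57.2
Y len 33 rel ang 5.28 along -42.5 across 50.9
Y len 51 rel ang 0.09 along -80.9 across -1.8
X len 29 rel ang 7.83 along 8.7 across -44.2
Y len 32 rel ang -0.18 along 90.0 across 0.8
X len 49 rel ang 7.69 along -4.9 across 44.5
X len 36 rel ang 7.64 along -13.8 across 82.1
X len 34 rel ang 7.76 along -7.2 across 41.1
X len 28 rel ang 7.74 along 10.7 across -54.4
X len 29 rel ang 0.13 along 42.3 across -25.8
X len 27 rel ang 1.10 along -38.8 across 26.8
X len 29 rel ang -0.55 along -0.4 across -25.8
Y len 53 rel ang -0.05 along -22.9 across 0.8
Y len 49 rel ang -0.10 along -16.9 across 0.2
X len 31 rel ang -0.59 along -44.9 across -25.5
Y len 49 rel ang 0.36 along -62.1 across 0.2
Y len 53 rel ang -0.15 along -20.2 across 0.8
Y len 55 rel ang -0.26 along 23.9 across 0.8
Y len 48 rel ang -0.01 along 28.0 across 0.2
```

View pics/w3.png

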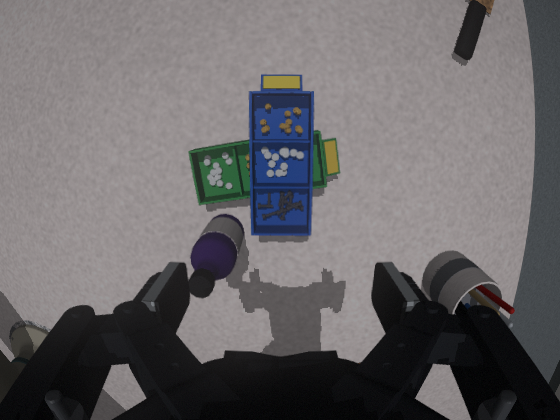

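Blue is square under the tool, with its rim at x 250–313, y 92–235 and its label at the top (281,81). The purple bottle at (218,250) is clear of a grip at blue's centre. The deep tray measures 147 x 62 in the same way, so the bias should be shared.

```bash
python3 -c "
from h import *
go(512.4,355.8,42)
o3,i3=pickle.load(open('w3.pkl','rb'))
p=onplane('wrist',[[203,285]],150,o3);print('purple cap',p)
print('purple side',onplane('wrist',[[225,225]],110,o3))
"
```

```text
at [509.35 330.75 229.09] yaw 84.56 turn deg -0.00 units -0.000 shift mm [ 25.23   0.66 187.09] units [0.63 0.02 4.68] j6 0.56
purple cap [[437.09 272.21 150.  ]]
purple side [[456.52 311.82 110.  ]]
```

carry_out --pt "0 0 0 0.63 0.02 0.3 1" --pt "0 0 0 0 0 0.9 1" --pt "0 0 0 0 0 0.9 1" --pt "0 0 0 0 0 0.9 1" --pt "0 0 0 0 0 0.8 1" --pt "0 0 0 0 0 0.5 1" --pt "0 0 0 0 0 0.38 1" --pt "0 0 0 0 0 0 1" --pt "0 0 0 0 0 0 1"

```text
clock: 5.98
eef_pos: [512.6, 355.5, 41.4]
orientation: [[0.096, 0.995, -0.001], [0.995, -0.096, -0.001], [-0.001, -0.001, -1.0]]
force: [-0.1, -0.2, -0.3]
finger_gap: 86.0
grasp_force: 0.0
```

carry_out --pt "0 0 0 0 0 0 -1" --pt "0 0 0 0 0 0 -1" --pt "0 0 0 0 0 0 -1" --pt "0 0 0 0 0 0 -1" --pt "0 0 0 0 0 0 -1" --pt "0 0 0 0 0 0 -1" --newtons 50

```text
clock: 6.48
eef_pos: [519.2, 359.0, 46.5]
orientation: [[0.094, 0.996, 0.014], [0.996, -0.094, 0.005], [0.007, 0.014, -1.0]]
force: [0.3, 0.8, 0.5]
finger_gap: 12.4
grasp_force: 0.0
```

```bash
python3 - <<'E'
from h import *
o,im=look('w4'); print(o['finger_gap'],o['grasp_force'])
R=o['orientation']
def tool(p): return (np.atleast_2d(p)-o['eef_pos'])@R
for z in(58,68):
  for b in blobs(mask(im,'yellow'),60)[:2]+blobs(mask(im,'blue'),60)[:1]:
    P=onplane('wrist',b,z,o); print(z,b.mean(0),tool(P).mean(0),tool(P).min(0),tool(P).max(0))
lsd(o,im,68,o['eef_pos'][:2],84.56)
E
```

```text
w4 6.4833 [519.2  358.96  46.52] yaw 84.63 v 0.065
12.442487384304407 0.0
58 [248.2   96.17] [ 81.82 -14.57 -11.14] [ 75.13 -32.87 -11.44] [ 88.66   3.76 -10.86]
58 [360.5 235.8] [ 13.45  41.   -10.82] [ -3.23  34.57 -10.96] [ 29.33  47.81 -10.68]
58 [254.77 211.32] [ 24.92 -12.56 -11.49] [-36.84 -48.77 -12.25] [ 90.15  20.07 -10.75]
68 [248.2   96.17] [ 81.08 -13.6  -21.13] [ 74.83 -30.69 -21.41] [ 87.47   3.52 -20.87]
68 [360.5 235.8] [ 17.22  38.3  -20.83] [  1.65  32.29 -20.97] [ 32.05  44.66 -20.71]
68 [254.77 211.32] [ 27.94 -11.72 -21.46] [-29.74 -45.54 -22.17] [ 88.85  18.75 -20.77]
Y len 34 rel ang 1.68 along 75.3 across 14.4
X len 30 rel ang 1.41 along 57.5 across -17.4
X len 38 rel ang 1.68 along 51.9 across 46.0
Y len 37 rel ang 1.50 along 89.0 across 14.1
Y len 32 rel ang 1.63 along 87.3 across 14.1
X len 26 rel ang 7.96 along 18.3 across -42.4
X len 29 rel ang 0.55 along -4.9 across -5.8
X len 31 rel ang 1.91 along 5.4 across 34.8
X len 83 rel ang 1.61 along 28.6 across 43.2
Y len 29 rel ang 7.81 along 23.4 across 60.0
X len 28 rel ang 1.67 along 44.2 across -12.3
X len 66 rel ang 1.48 along 38.7 across -15.3
Y len 38 rel ang 1.63 along 72.0 across 14.2
Y len 47 rel ang 1.69 along 30.0 across 11.6
Y len 53 rel ang 1.49 along 24.8 across 12.6
Y len 39 rel ang 1.68 along 23.0 across 4.9
Y len 25 rel ang 1.89 along 69.7 across 20.7
```

View pics/w4.png

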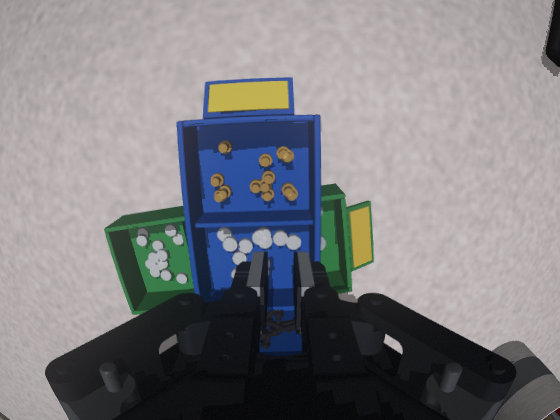

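The fingers closed to 12 mm above or inside the tray's middle compartment, around (281,290), so the grip missed. Blue also sits off to the left of the tool. I'll look from the fixed cameras before doing anything else.

```bash
python3 - <<'E'
from h import *
ot,t=grab('top'); os_,s=grab('side')
def c(im,a,b,f): return cv2.convertScaleAbs(cv2.resize(im[a[1]:b[1],a[0]:b[0]],None,fx=f,fy=f,interpolation=cv2.INTER_CUBIC),alpha=1.5)
A=c(s,(160,280),(300,390),4); B=c(t,(80,200),(200,310),2)
out=np.zeros((440,800,3),np.uint8); out[:440,:560]=A; out[:220,560:800]=B; cv2.imwrite('pics/c2.png',out)
# height from label centres: rays of yellow blobs in two wrist views before the grip vs now not comparable; use top/side
for n,im in(('top',t),('side',s)):
    for b in blobs(mask(im,'yellow'),8): print(n,b.mean(0))
o=r.get_obs(); print(o['eef_pos'],o['force'],o['finger_gap'])
E
```

```text
top [408.7  285.24]
top [135.53 222.28]
side [194.47 365.03]
side [201.32 331.  ]
[512.66 357.09  42.64] [ 0.18  1.06 -0.  ] 0.09669278423841024
```

View pics/c2.png

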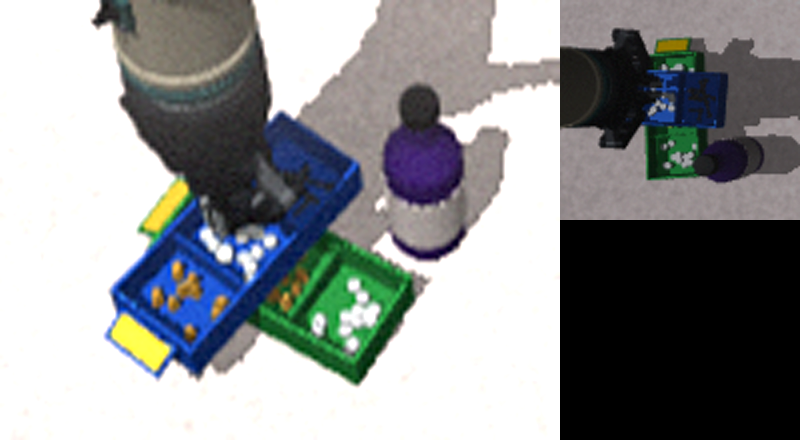

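The side view confirms both fingers are inside blue's middle compartment, and blue is still level on green. I need blue's true height, so I'll triangulate from the views before and after.

```bash
python3 - <<'E'
from h import *
s0=cv2.imread('pics/side0.png'); t0=cv2.imread('pics/top0.png'); o3,i3=pickle.load(open('w3.pkl','rb')); o4,i4=pickle.load(open('w4.pkl','rb'))
def lab(n,im,o=None):
    return [(b.mean(0),)+tuple(x[0] if x.ndim>1 else x for x in rays(n,b.mean(0),o)) for b in blobs(mask(im,'yellow'),8)]
S=lab('side',s0);T=lab('top',t0);W=lab('wrist',i3,o3);W4=lab('wrist',i4,o4)
for n,L in(('S',S),('T',T),('W',W),('W4',W4)): print(n,[l[0] for l in L])
for s in S:
    for w in W+T:
        q=tri([s[1:],w[1:]]); res=np.linalg.norm(np.cross(q-s[1],s[2]))+np.linalg.norm(np.cross(q-w[1],w[2]))
        if res<15: print(s[0],w[0],q,'res %.1f'%res)
# blue rim corners in side picture now vs wrist w4
for px,po in(((188,353),(179,123)),):
    R=[rays('side',px),rays('wrist',po,o4)]; print('corner',tri([(p,v[0]) for p,v in R]))
b=blobs(mask(s0,'blue'),30)[0]; box=cv2.boxPoints(cv2.minAreaRect(b.astype(np.float32))); print(box)
E
```

```text
S [array([192.26, 362.52]), array([376.96, 194.92]), array([201.16, 330.32])]
T [array([408.7 , 285.27]), array([135.53, 222.25]), array([ 93.24, 243.  ])]
W [array([281.03,  81.5 ]), array([330.8 , 156.54])]
W4 [array([248.2 ,  96.17]), array([360.5, 235.8])]
[192.26 362.52] [281.03  81.5 ] [520.25 439.8   56.75] res 1.4
[192.26 362.52] [135.53 222.25] [580.57 397.75 -86.7 ] res 2.9
[192.26 362.52] [ 93.24 243.  ] [520.42 439.45  56.49] res 1.2
[376.96 194.92] [408.7  285.27] [ 404.54 -298.76   38.01] res 0.2
[201.16 330.32] [330.8  156.54] [568.88 354.6   27.95] res 0.9
[201.16 330.32] [135.53 222.25] [569.98 353.18  25.03] res 0.0
[201.16 330.32] [ 93.24 243.  ] [516.7  395.83 142.36] res 3.4
corner [504.93 440.   132.95]
[[180.  355. ]
 [231.5 303.5]
 [252.5 324.5]
 [201.  376. ]]
```

Heights are as stated: blue's label is at 57 mm. The cause is that the open fingertips stand 8–13 mm above the TCP, so they only caught the top few millimetres and rode over the rim. I'll lift straight out, re-measure, and grip about 11 mm deeper (TCP z≈30).

carry_out --pt "0 0 0 0 0 -0.3 -1" --pt "0 0 0 0 0 -0.6 -1" --pt "0 0 0 0 0 -0.9 -1" --pt "0 0 0 0 0 -0.9 1" --pt "0 0 0 -0.3 0 -0.9 1" --pt "0 0 0 -0.33 0 -0.7 1" --pt "0 0 0 0 0 -0.38 1" --pt "0 0 0 0 0 0 1" --pt "0 0 0 0 0 0 1" --pt "0 0 0 0 0 0 1"

```text
clock: 7.47
eef_pos: [509.0, 331.7, 227.0]
orientation: [[0.094, 0.996, -0.003], [0.996, -0.094, -0.001], [-0.002, -0.003, -1.0]]
force: [-0.3, 0.5, 0.0]
finger_gap: 83.4
grasp_force: 0.0
```

```bash
python3 - <<'E'
from h import *
o,im=look('w5')
for c,z in(('blue',68),('green',34),('yellow',58)):
    for b in blobs(mask(im,c),60)[:2]: print(c,b.mean(0),*fit('wrist',b,z,o))
lsd(o,im,68,np.array([512,356]),84.6,mn=40)
print(r.get_obs()['finger_gap'])
E
```

```text
w5 7.4667 [509.   331.67 227.02] yaw 84.62 v 0.015
blue [275.2  151.35] [506.93 365.7 ] [63.39857482910156, 165.072265625] 86.37734
green [221.28 182.08] [438.33 343.78] [53.4549560546875, 55.58793258666992] 95.59963
green [314.15 164.72] [548.42 350.11] [14.585476875305176, 41.346004486083984] 85.65687
yellow [273.07  81.17] [511.86 441.67] [12.125078201293945, 36.37355422973633] 176.51546
yellow [332.05 157.01] [564.93 358.9 ] [11.64791202545166, 33.275421142578125] 92.324905
X len 147 rel ang 1.68 along 0.6 across 36.9
X len 51 rel ang 3.00 along -47.1 across -26.9
Y len 60 rel ang 2.02 along -72.5 across 6.6
X len 46 rel ang 0.81 along 51.8 across -24.2
Y len 44 rel ang 2.07 along -80.7 across -2.7
X len 46 rel ang 7.85 along -6.4 across 43.3
X len 45 rel ang 7.79 along -10.9 across 81.4
Y len 49 rel ang 1.97 along -16.5 across 3.8
Y len 50 rel ang 1.74 along -61.8 across 3.2
Y len 53 rel ang 1.55 along -20.0 across 4.4
Y len 52 rel ang 1.85 along 24.2 across 4.3
Y len 52 rel ang 1.20 along -22.8 across 3.7
85.47553826218973
```

```bash
python3 -c "
from h import *
go(506.6,356.6,30,86.4)"
```

```text
at [508.95 331.6  226.59] yaw 84.63 turn deg -1.77 units -0.444 shift mm [ 24.8   -3.91 196.59] units [ 0.62 -0.1   4.91] j6 0.56
```

carry_out --pt "0 0 -0.44 0 0 0.3 1" --pt "0 0 0 0.62 -0.1 0.9 1" --pt "0 0 0 0 0 0.9 1" --pt "0 0 0 0 0 0.9 1" --pt "0 0 0 0 0 0.8 1" --pt "0 0 0 0 0 0.6 1" --pt "0 0 0 0 0 0.5 1" --pt "0 0 0 0 0 0 1" --pt "0 0 0 0 0 0 1" --newtons 30

```text
clock: 8.27
eef_pos: [506.1, 354.9, 32.2]
orientation: [[0.063, 0.998, -0.005], [0.998, -0.063, -0.003], [-0.003, -0.005, -1.0]]
force: [0.4, -0.0, 0.2]
finger_gap: 85.7
grasp_force: 0.0
```

carry_out --pt "0 0 0 0 0 0 0.6" --pt "0 0 0 0 0 0 0.5" --pt "0 0 0 0 0 0 0.4" --pt "0 0 0 0 0 0 0.4" --pt "0 0 0 0 0 0 0.4" --newtons 30

```text
clock: 8.68
eef_pos: [508.9, 356.3, 36.3]
orientation: [[0.063, 0.998, 0.003], [0.998, -0.063, 0.002], [0.002, 0.003, -1.0]]
force: [-1.0, 0.6, 5.3]
finger_gap: 62.8
grasp_force: 33.9
```

carry_out --pt "0 0 0 0 0 -0.15 -1" --pt "0 0 0 0 0 -0.15 -1" --pt "0 0 0 0 0 -0.3 -1" --pt "0 0 0 0 0 -0.5 -1" --pt "0 0 0 0 0 -0.7 -1" --pt "0 0 0 0 0 -0.7 -1" --pt "0 0 0 0 0 -0.5 -1" --pt "0 0 0 0 0 0 -1" --pt "0 0 0 0 0 0 -1" --newtons 60

```text
clock: 9.43
eef_pos: [508.3, 355.7, 155.5]
orientation: [[0.063, 0.998, 0.002], [0.998, -0.063, 0.001], [0.001, 0.002, -1.0]]
force: [-0.1, -0.2, -1.8]
finger_gap: 61.8
grasp_force: 65.7
```

```bash
python3 - <<'E'
from h import *
o,im=look('w6'); print(o['finger_gap'],o['grasp_force'],o['force'])
R=o['orientation']
for b in blobs(mask(im,'yellow'),60)[:2]:
    # label in tool frame, at several depths behind the TCP
    for h in(15,18,21):
        P=(onplane('wrist',b,o['eef_pos'][2]+h,o)-o['eef_pos'])@R; print(b.mean(0).round(),h,P.mean(0),P.min(0),P.max(0))
lsd(o,im,o['eef_pos'][2]+30,o['eef_pos'][:2],86.4,rad=110,mn=25)
out=im[40:420]; cv2.imwrite('pics/c3.png',out)
E
```

```text
w6 9.4333 [508.33 355.74 155.5 ] yaw 86.37 v 0.054
61.79670819565162 65.72097301483154 [-0.09 -0.2  -1.8 ]
[281.  86.] 15 [ 86.18   0.44 -14.92] [ 79.62 -18.7  -14.96] [ 92.87  19.37 -14.88]
[281.  86.] 18 [ 85.86   0.43 -17.92] [ 79.44 -18.32 -17.96] [ 92.41  18.98 -17.88]
[281.  86.] 21 [ 85.55   0.43 -20.92] [ 79.25 -17.94 -20.96] [ 91.96  18.59 -20.88]
X len 33 rel ang -0.25 along -31.9 across -31.8
X len 63 rel ang -0.21 along 44.0 across -32.5
X len 26 rel ang -0.10 along 62.5 across 31.7
Y len 34 rel ang -0.16 along 79.0 across -0.4
Y len 37 rel ang -0.21 along 92.6 across -0.1
X len 29 rel ang 6.31 along 31.0 across 44.9
Y len 33 rel ang -0.12 along 91.0 across -0.6
X len 31 rel ang -0.06 along 8.0 across -24.2
X len 68 rel ang -0.29 along 39.3 across 29.4
Y len 27 rel ang -0.54 along -19.6 across -2.4
X len 28 rel ang -0.23 along 47.7 across -24.4
X len 64 rel ang -0.22 along 41.1 across -29.8
Y len 47 rel ang -0.18 along 74.0 across 4.6
Y len 46 rel ang -0.42 along 33.5 across -0.3
Y len 46 rel ang -0.40 along -6.8 across -0.3
Y len 53 rel ang -0.17 along 28.2 across -0.3
Y len 38 rel ang -0.17 along 75.8 across -0.4
Y len 28 rel ang -0.28 along -17.5 across -2.4
Y len 37 rel ang -0.22 along 76.9 across -0.4
X len 32 rel ang -0.59 along -18.0 across 29.4
```

View pics/c3.png

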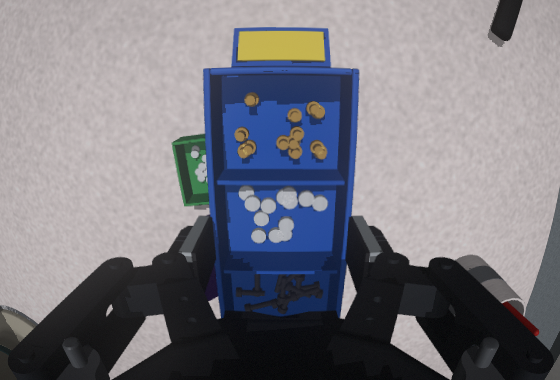

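Blue is held square and level: its rim is symmetric about column 281, its label is straight ahead, and the wrist camera's lateral bias is only about 0.4 mm. Combining edges and label puts the deep tray at (481.2, −333.9), yaw −25.3°, so I'll carry blue there high over the bottles.

```bash
python3 -c "
from h import *
go(481.2,-333.9,240,154.9)"
```

```text
at [507.27 355.18 153.86] yaw 86.36 turn deg -68.54 units -17.134 shift mm [-268.7  -635.07  -86.14] units [ -6.72 -15.88  -2.15] j6 0.56
```

carry_out --pt "0 0 -0.4 0 0 -0.2 -1" --pt "0 0 -0.73 0 0 -0.4 -1" --pt "0 0 -1 0 0 -0.5 -1" --pt "0 0 -1 0 0 -0.5 -1" --pt "0 0 -1 0 0 -0.35 -1" --pt "0 0 -1 0 0 -0.2 -1" --pt "0 0 -1 0 0 0 -1" --pt "0 0 -1 0 0 0 -1" --pt "0 0 -1 0 0 0 -1" --pt "0 0 -1 0 0 0 -1"

```text
clock: 10.32
eef_pos: [506.8, 354.9, 237.7]
orientation: [[-0.546, 0.838, -0.005], [0.838, 0.546, -0.003], [0.0, -0.005, -1.0]]
force: [0.3, 0.1, -1.8]
finger_gap: 61.6
grasp_force: 65.8
```

carry_out --pt "0 0 -1 0 0 0 -1" --pt "0 0 -1 0 0 0 -1" --pt "0 0 -1 0 0 0 -1" --pt "0 0 -1 0 0 0 -1" --pt "0 0 -1 0 0 0 -1" --pt "0 0 -1 0 0 0 -1" --pt "0 0 -1 0 0 0 -1" --pt "0 0 -0.7 0 0 0 -1" --pt "0 0 -0.3 0 0 0 -1" --pt "0 0 0 -0.21 -0.47 0 -1"

```text
clock: 11.15
eef_pos: [506.9, 337.5, 238.0]
orientation: [[-0.907, 0.422, -0.003], [0.422, 0.907, 0.001], [0.004, -0.0, -1.0]]
force: [0.9, -0.5, -2.1]
finger_gap: 61.6
grasp_force: 65.8
```

carry_out --pt "0 0 0 -0.35 -0.83 0 -1" --pt "0 0 0 -0.35 -0.83 0 -1" --pt "0 0 0 -0.35 -0.83 0 -1" --pt "0 0 0 -0.35 -0.83 0 -1" --pt "0 0 0 -0.35 -0.83 0 -1" --pt "0 0 0 -0.35 -0.83 0 -1" --pt "0 0 0 -0.35 -0.83 0 -1" --pt "0 0 0 -0.35 -0.83 0 -1" --pt "0 0 0 -0.35 -0.83 0 -1" --pt "0 0 0 -0.35 -0.83 0 -1"

```text
clock: 11.98
eef_pos: [492.1, -26.5, 239.2]
orientation: [[-0.905, 0.425, -0.003], [0.425, 0.905, 0.0], [0.003, -0.001, -1.0]]
force: [0.2, 0.1, -2.9]
finger_gap: 61.7
grasp_force: 65.9
```

carry_out --pt "0 0 0 -0.35 -0.83 0 -1" --pt "0 0 0 -0.35 -0.83 0 -1" --pt "0 0 0 -0.35 -0.83 0 -1" --pt "0 0 0 -0.35 -0.83 0 -1" --pt "0 0 0 -0.35 -0.83 0 -1" --pt "0 0 0 -0.35 -0.83 0 -1" --pt "0 0 0 -0.35 -0.83 0 -1" --pt "0 0 0 -0.35 -0.83 0 -1" --pt "0 0 0 -0.21 -0.47 0 -1" --pt "0 0 0 0 0 0 -1"

```text
clock: 12.82
eef_pos: [480.8, -338.4, 238.2]
orientation: [[-0.903, 0.429, -0.003], [0.429, 0.903, -0.001], [0.002, -0.002, -1.0]]
force: [0.5, 0.3, -1.5]
finger_gap: 61.8
grasp_force: 65.9
```

```bash
python3 -c "
from h import *
go(481.2,-333.9,66,154.9); o=r.get_obs(); print(o['clock'],o['finger_gap'],o['grasp_force'],o['orientation'][:,2])"
```

```text
at [ 480.76 -338.42  238.2 ] yaw 154.60 turn deg -0.30 units -0.074 shift mm [  1.52   4.28 172.2 ] units [0.04 0.11 4.31] j6 -1.86
12.8167 61.78166906695825 65.90181827545166 [-0. -0. -1.]
```

carry_out --pt "0 0 -0.07 0 0 0.3 -1" --pt "0 0 0 0 0 0.7 -1" --pt "0 0 0 0 0 0.8 -1" --pt "0 0 0 0 0 0.8 -1" --pt "0 0 0 0 0 0.8 -1" --pt "0 0 0 0 0 0.6 -1" --pt "0 0 0 0 0 0.3 -1" --pt "0 0 0 0 0 0 -1" --pt "0 0 0 0 0 0 -1"

```text
clock: 13.57
eef_pos: [480.9, -332.4, 67.3]
orientation: [[-0.908, 0.42, -0.003], [0.42, 0.908, 0.002], [0.003, 0.001, -1.0]]
force: [0.2, -0.6, -1.7]
finger_gap: 61.6
grasp_force: 65.9
```

```bash
python3 - <<'E'
from h import *
go(481.2,-333.9,52,154.9); o,im=look('w7'); print(o['force'])
ot,t=grab('top'); os_,s=grab('side')
def c(im,a,b,f): return cv2.convertScaleAbs(cv2.resize(im[a[1]:b[1],a[0]:b[0]],None,fx=f,fy=f,interpolation=cv2.INTER_CUBIC),alpha=1.5)
cv2.imwrite('pics/c4.png',np.hstack([c(s,(330,150),(410,220),5),c(t,(385,210),(465,280),5)]))
E
```

```text
at [ 480.91 -332.4    67.27] yaw 155.17 turn deg 0.27 units 0.067 shift mm [-0.9  -1.24 15.27] units [-0.02 -0.03  0.38] j6 -1.86
w7 13.5667 [ 480.91 -332.4    67.27] yaw 155.17 v 0.046
[ 0.21 -0.58 -1.65]
```

View pics/c4.png

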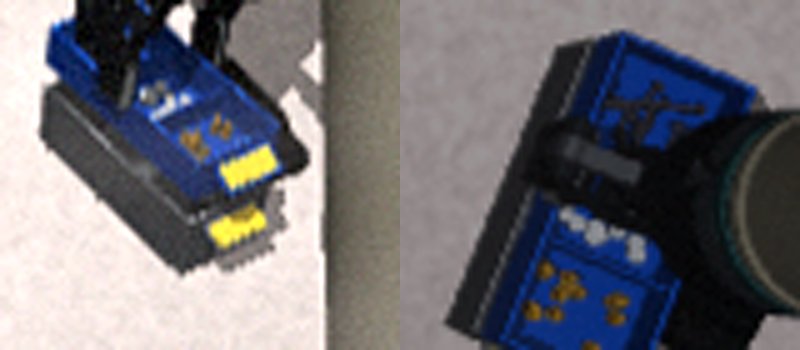

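Blue hovers over the deep tray with both labels at the same end. In the side crop, blue's label is at (248,168) and grey's at (237,226). I'll compare them numerically in the same side camera.

```bash
python3 - <<'E'
from h import *
os_,s=grab('side'); o=r.get_obs()
e=np.array([np.cos(np.radians(154.7)),np.sin(np.radians(154.7))]); n=np.array([-e[1],e[0]])
s0=cv2.imread('pics/side0.png')
for im,tg in((s0,'before'),(s,'now')):
    for b in blobs(mask(im,'yellow'),15):
        c=b.mean(0)
        if c[1]>250: continue
        for z in(38,40,86,88,90):
            P=onplane('side',c,z)[0,:2]; print(tg,c,z,P,'along %.1f across %.1f'%((P-[481.2,-333.9])@e,(P-[481.2,-333.9])@n))
go(481.2,-333.9,52,154.9)
E
```

```text
before [376.96 194.92] 38 [ 404.62 -298.69] along 84.3 across 0.9
before [376.96 194.92] 40 [ 403.99 -296.72] along 85.7 across -0.6
before [376.96 194.92] 86 [ 389.44 -251.46] along 118.2 across -35.3
before [376.96 194.92] 88 [ 388.8  -249.49] along 119.6 across -36.8
before [376.96 194.92] 90 [ 388.17 -247.53] along 121.0 across -38.3
now [377.04 194.88] 38 [ 404.5 -299. ] along 84.3 across 1.2
now [377.04 194.88] 40 [ 403.86 -297.03] along 85.7 across -0.3
now [377.04 194.88] 86 [ 389.31 -251.76] along 118.2 across -35.0
now [377.04 194.88] 88 [ 388.68 -249.79] along 119.6 across -36.5
now [377.04 194.88] 90 [ 388.05 -247.82] along 121.0 across -38.0
now [379.22 182.78] 38 [ 422.11 -351.92] along 45.7 across 41.5
now [379.22 182.78] 40 [ 421.44 -349.85] along 47.2 across 40.0
now [379.22 182.78] 86 [ 406.12 -302.26] along 81.4 across 3.5
now [379.22 182.78] 88 [ 405.45 -300.19] along 82.9 across 1.9
now [379.22 182.78] 90 [ 404.79 -298.12] along 84.4 across 0.3
at [ 482.58 -334.15   70.03] yaw 155.17 turn deg 0.27 units 0.067 shift mm [ 1.36 -0.36 18.03] units [ 0.03 -0.01  0.45] j6 -1.86
```

The labels line up to about 1 mm, so I'm lowering gently.

carry_out --pt "0 0 0.06 0.03 0 0.1 -1" --pt "0 0 0 0 0 0.1 -1" --pt "0 0 0 0 0 0.1 -1" --pt "0 0 0 0 0 0.1 -1" --pt "0 0 0 0 0 0.05 -1" --pt "0 0 0 0 0 0 -1" --pt "0 0 0 0 0 0 -1"

```text
clock: 14.35
eef_pos: [480.4, -333.0, 50.5]
orientation: [[-0.906, 0.424, -0.001], [0.424, 0.906, 0.0], [0.001, 0.0, -1.0]]
force: [-0.3, 0.5, -2.2]
finger_gap: 61.7
grasp_force: 66.0
```

carry_out --pt "0 0 0 0 0 0.04 -1" --pt "0 0 0 0 0 0.04 -1" --pt "0 0 0 0 0 0 -1"

```text
clock: 14.6
eef_pos: [480.9, -333.3, 49.6]
orientation: [[-0.906, 0.424, 0.001], [0.424, 0.906, -0.001], [-0.001, -0.0, -1.0]]
force: [-1.7, 1.7, 10.9]
finger_gap: 61.3
grasp_force: 67.3
```

```bash
python3 -c "
from h import *
go(481.2,-333.9,46,154.9); o=r.get_obs(); print(o['force'])"
```

```text
at [ 480.87 -333.25   49.64] yaw 154.93 turn deg 0.03 units 0.007 shift mm [-0.58 -0.45  3.64] units [-0.01 -0.01  0.09] j6 -1.86
[-1.73  1.7  10.91]
```

carry_out --pt "0 0 0 0 0 0.05 -1" --pt "0 0 0 0 0 0 -1"

```text
clock: 14.77
eef_pos: [480.9, -333.3, 49.5]
orientation: [[-0.906, 0.424, 0.002], [0.424, 0.906, -0.001], [-0.002, -0.001, -1.0]]
force: [-6.2, 4.2, 21.5]
finger_gap: 61.7
grasp_force: 68.5
```

```bash
python3 - <<'E'
from h import *
o=r.get_obs(); print(o['eef_pos'],o['force'],o['clock'])
os_,s=grab('side')
e=np.array([np.cos(np.radians(154.7)),np.sin(np.radians(154.7))]); n=np.array([-e[1],e[0]])
for b in blobs(mask(s,'yellow'),15):
    c=b.mean(0)
    if c[1]>250: continue
    for z in(40,70,72,74):
            P=onplane('side',c,z)[0,:2]; print(c,z,P,'along %.1f across %.1f'%((P-[481.2,-333.9])@e,(P-[481.2,-333.9])@n))
E
```

```text
[ 480.91 -333.3    49.46] [-6.21  4.16 21.5 ] 14.7667
[376.77 195.15] 40 [ 404.05 -295.48] along 86.2 across -1.8
[376.77 195.15] 70 [ 394.55 -266.  ] along 107.4 across -24.4
[376.77 195.15] 72 [ 393.92 -264.03] along 108.8 across -25.9
[376.77 195.15] 74 [ 393.28 -262.07] along 110.2 across -27.4
[379.   187.79] 40 [ 412.26 -328.81] along 64.5 across 24.9
[379.   187.79] 70 [ 402.53 -298.37] along 86.3 across 1.5
[379.   187.79] 72 [ 401.88 -296.35] along 87.8 across -0.1
[379.   187.79] 74 [ 401.23 -294.32] along 89.2 across -1.6
```

carry_out --pt "0 0 0 0 0 -0.07 -1" --pt "0 0 0 0 0 0 0.6" --pt "0 0 0 0 0 0 0.7" --pt "0 0 0 0 0 0 1" --pt "0 0 0 0 0 0 1" --pt "0 0 0 0 0 -0.3 1" --pt "0 0 0 0 0 -0.7 1" --pt "0 0 0 -0.3 0 -1 1" --pt "0 0 0 -0.3 0 -1 1" --pt "0 0 0 0 0 -0.6 1"

```text
clock: 15.65
eef_pos: [505.5, -345.4, 196.0]
orientation: [[-0.906, 0.424, 0.006], [0.424, 0.906, -0.005], [-0.007, -0.002, -1.0]]
force: [1.2, -1.1, 1.1]
finger_gap: 85.1
grasp_force: 0.0
```

carry_out --pt "0 0 0 0 0 -0.3 1" --pt "0 0 0 0 0 0 1" --pt "0 0 0 0 0 0 1" --pt "0 0 0 0 0 0 1"

```text
clock: 15.98
eef_pos: [501.5, -342.6, 202.2]
orientation: [[-0.906, 0.424, -0.002], [0.424, 0.906, 0.002], [0.003, 0.001, -1.0]]
force: [-0.4, -0.5, -0.7]
finger_gap: 85.2
grasp_force: 0.0
```

```bash
python3 - <<'E'
from h import *
o,im=look('w8')
for c,z in(('blue',80),('yellow',70)):
    for b in blobs(mask(im,c),60)[:2]: print(c,b.mean(0),*fit('wrist',b,z,o))
lsd(o,im,80,np.array([481.2,-333.9]),154.7,mn=25)
os_,s=grab('side'); 
for b in blobs(mask(s,'yellow'),15): print(b.mean(0))
A=cv2.resize(im[60:260,180:380],(500,500)); B=cv2.resize(s[155:215,330:400],None,fx=5,fy=5,interpolation=cv2.INTER_CUBIC)
out=np.zeros((500,850,3),np.uint8); out[:,:500]=A; out[:300,500:850]=B; cv2.imwrite('pics/c5.png',cv2.convertScaleAbs(out[:,:800],alpha=1.5))
E
```

```text
w8 15.9833 [ 501.47 -342.56  202.25] yaw 154.92 v 0.011
blue [281.21 175.08] [ 473.23 -329.93] [63.06821060180664, 164.0609588623047] 154.68933
yellow [279.52  79.87] [ 404.36 -297.05] [11.999587059020996, 35.730712890625] 64.221344
Y len 41 rel ang -5.80 along 42.0 across 57.3
Y len 42 rel ang -6.42 along -41.8 across 68.4
X len 145 rel ang -0.45 along -0.3 across 31.0
Y len 62 rel ang 0.41 along -73.3 across -0.3
X len 77 rel ang -6.54 along 3.7 across 87.7
Y len 44 rel ang 3.46 along 73.6 across -8.1
X len 146 rel ang 0.14 along 0.5 across -31.8
X len 75 rel ang -5.89 along -3.4 across 38.6
Y len 38 rel ang 0.23 along 92.4 across -0.5
Y len 33 rel ang -0.33 along 78.1 across -0.5
Y len 32 rel ang -0.52 along 89.8 across 0.1
X len 37 rel ang -0.20 along 4.0 across 26.0
X len 35 rel ang 0.57 along 46.8 across 26.2
Y len 52 rel ang 0.25 along -20.3 across 0.9
Y len 40 rel ang 0.10 along -16.2 across 5.4
Y len 39 rel ang 0.03 along 28.1 across 4.3
Y len 39 rel ang 0.21 along -60.7 across 5.0
Y len 37 rel ang -0.08 along 25.9 across 8.7
Y len 25 rel ang 0.79 along 23.8 across 1.5
[201.36 331.04]
[378.55 188.05]
[376.96 195.24]
```

View pics/c5.png

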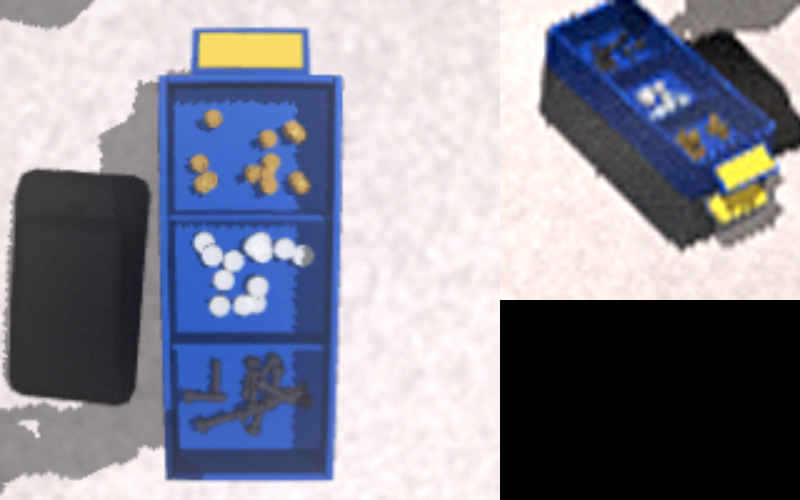

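The image shows blue slightly wider at its label end. The long edges converge by 0.6°, which they did not before, so the label end is about 4 mm high and still on the rim. The side-view labels agree: blue sits about 3 mm too far toward the label. I'll re-grip, drag it back about 3 mm and press.

```bash
python3 -c "
from h import *
go(481.0,-333.6,50)"
```

```text
at [ 501.4  -342.52  201.97] yaw 154.92 turn deg -0.00 units -0.000 shift mm [ 22.26  -0.57 151.97] units [ 0.56 -0.01  3.8 ] j6 -1.85
```

carry_out --pt "0 0 0 0.56 0 0.4 1" --pt "0 0 0 0 0 0.9 1" --pt "0 0 0 0 0 0.9 1" --pt "0 0 0 0 0 0.8 1" --pt "0 0 0 0 0 0.5 1" --pt "0 0 0 0 0 0.3 1" --pt "0 0 0 0 0 0 1" --pt "0 0 0 0 0 0 1" --newtons 30

```text
clock: 16.75
eef_pos: [481.2, -333.1, 50.6]
orientation: [[-0.906, 0.424, -0.003], [0.424, 0.906, 0.002], [0.003, 0.001, -1.0]]
force: [-0.2, 0.4, -0.1]
finger_gap: 85.5
grasp_force: 0.0
```

carry_out --pt "0 0 0 0 0 0 0.6" --pt "0 0 0 0 0 0 0.4" --pt "0 0 0 0 0 0 0.4" --pt "0 0 0 0 0 0 0.4" --pt "0 0 0 0 0 0 -1" --newtons 30

```text
clock: 17.17
eef_pos: [484.3, -335.3, 56.3]
orientation: [[-0.906, 0.424, 0.006], [0.424, 0.906, -0.004], [-0.007, -0.001, -1.0]]
force: [-0.8, 1.4, 23.6]
finger_gap: 49.2
grasp_force: 12.0
```

carry_out --pt "0 0 0 -0.04 0 0.02 -1" --pt "0 0 0 -0.04 0 0.02 -1" --pt "0 0 0 0 0 0 -1"

```text
clock: 17.42
eef_pos: [485.5, -335.5, 51.3]
orientation: [[-0.906, 0.424, 0.001], [0.424, 0.906, -0.001], [-0.002, -0.001, -1.0]]
force: [0.5, -0.3, 0.6]
finger_gap: 12.0
grasp_force: 0.0
```

It slipped over the rim again. Comparing the three closings, the rim must be about 38 mm behind the TCP before closing, so I was about 7 mm too high. I'll lift out, re-measure and grip deeper.

carry_out --pt "0 0 0 0 0 -0.3 -1" --pt "0 0 0 0 0 -0.6 -1" --pt "0 0 0 0 0 -0.9 -1" --pt "0 0 0 -0.3 0 -0.9 1" --pt "0 0 0 -0.2 0 -0.7 1" --pt "0 0 0 0 0 -0.4 1" --pt "0 0 0 0 0 0 1" --pt "0 0 0 0 0 0 1" --pt "0 0 0 0 0 0 1"

```text
clock: 18.17
eef_pos: [502.1, -342.8, 200.9]
orientation: [[-0.906, 0.424, -0.002], [0.424, 0.906, 0.002], [0.003, 0.001, -1.0]]
force: [-0.1, 0.5, -0.8]
finger_gap: 72.2
grasp_force: 0.0
```

```bash
python3 - <<'E'
from h import *
o,im=look('w9')
for c,z in(('blue',80),('yellow',70)):
    for b in blobs(mask(im,c),60)[:2]: print(c,b.mean(0),*fit('wrist',b,z,o))
lsd(o,im,80,np.array([481.2,-333.9]),154.7,mn=40)
ot,s=grab('side','side9')
for b in blobs(mask(s,'yellow'),15): print(b.mean(0), onplane('side',b.mean(0),70)[0])
E
```

```text
w9 18.1667 [ 502.05 -342.81  200.95] yaw 154.92 v 0.013
blue [281.61 187.91] [ 473.31 -329.8 ] [63.340858459472656, 164.15782165527344] 154.7238
yellow [279.72  78.95] [ 404.22 -296.96] [11.988771438598633, 35.53129196166992] 64.49332
X len 144 rel ang -0.50 along -0.7 across 31.0
Y len 43 rel ang -5.55 along 41.8 across 57.0
Y len 41 rel ang -6.46 along -41.9 across 67.5
X len 74 rel ang -6.61 along 3.4 across 87.7
Y len 60 rel ang 0.42 along -73.3 across 0.2
X len 148 rel ang 0.12 along 1.1 across -31.8
X len 77 rel ang -5.84 along -2.7 across 38.5
Y len 41 rel ang 0.17 along -16.4 across 4.8
Y len 52 rel ang 0.58 along -20.4 across 0.9
[201.36 331.04] [547.33 370.51  70.  ]
[378.5 188. ] [ 403.41 -296.73   70.  ]
[376.96 195.28] [ 393.84 -265.82   70.  ]
```

carry_out --pt "0 0 0 0.57 -0.01 0.4 1" --pt "0 0 0 0 0 0.9 1" --pt "0 0 0 0 0 0.9 1" --pt "0 0 0 0 0 0.8 1" --pt "0 0 0 0 0 0.6 1" --pt "0 0 0 0 0 0.36 1" --pt "0 0 0 0 0 0 1" --pt "0 0 0 0 0 0 1" --pt "0 0 0 0 0 0 1" --newtons 30

```text
clock: 19.02
eef_pos: [482.6, -334.6, 44.5]
orientation: [[-0.906, 0.424, 0.001], [0.424, 0.906, -0.001], [-0.001, -0.0, -1.0]]
force: [-0.3, 0.5, 0.5]
finger_gap: 85.0
grasp_force: 0.0
```

carry_out --pt "0 0 0 0 0 0 0.6" --pt "0 0 0 0 0 0 0.5" --pt "0 0 0 0 0 0 0.4" --pt "0 0 0 0 0 0 0.4" --pt "0 0 0 0 0 0 0.4" --newtons 30

```text
clock: 19.43
eef_pos: [483.0, -334.9, 45.7]
orientation: [[-0.906, 0.424, 0.002], [0.424, 0.906, -0.002], [-0.003, -0.001, -1.0]]
force: [0.7, 0.8, 6.1]
finger_gap: 63.0
grasp_force: 33.9
```

Gripped. Now I'll drag 3.2 mm away from the label end, then press.

carry_out --pt "0 0 0 -0.04 0 0.0 0.4" --pt "0 0 0 -0.04 0 0.02 0.4" --pt "0 0 0 0 0 0.02 0.4" --pt "0 0 0 0 0 0 0.4"

```text
clock: 19.77
eef_pos: [482.9, -334.9, 45.6]
orientation: [[-0.906, 0.423, -0.003], [0.423, 0.906, 0.001], [0.003, -0.001, -1.0]]
force: [-8.9, 4.0, 20.2]
finger_gap: 63.5
grasp_force: 35.3
```

```bash
python3 - <<'E'
from h import *
o=r.get_obs(); print(o['eef_pos'],o['force'],o['finger_gap'],o['wrist_torque'])
ot,s=grab('side')
for b in blobs(mask(s,'yellow'),15): print(b.mean(0), onplane('side',b.mean(0),70)[0])
E
```

```text
[ 482.93 -334.86   45.63] [-8.94  3.99 20.24] 63.45104230921622 [ 0.68  1.38 -0.09]
[201.32 331.04] [547.4  370.56  70.  ]
[376.96 195.24] [ 393.91 -265.97   70.  ]
[378.55 188.  ] [ 403.3  -296.81   70.  ]
```

carry_out --pt "0 0 0 0 0 -0.2 -1" --pt "0 0 0 0 0 -0.1 -1" --pt "0 0 0 0 0 0 -1" --pt "0 0 0 0 0 0 -1" --pt "0 0 0 0 0 0 -1" --newtons 50

```text
clock: 20.23
eef_pos: [484.9, -335.4, 53.8]
orientation: [[-0.906, 0.424, -0.001], [0.424, 0.906, 0.001], [0.001, 0.0, -1.0]]
force: [-0.3, 0.2, -2.3]
finger_gap: 62.5
grasp_force: 56.4
```

```bash
python3 - <<'E'
from h import *
o,im=look('w10'); print(o['eef_pos'],o['force'],o['finger_gap'],o['wrist_torque'])
lsd(o,im,o['eef_pos'][2]+31,o['eef_pos'][:2],154.9,mn=40,rad=100)
ot,s=grab('side')
for b in blobs(mask(s,'yellow'),15): print(b.mean(0), onplane('side',b.mean(0),40)[0])
E
```

```text
w10 20.2333 [ 484.95 -335.4    53.82] yaw 154.93 v 0.003
[ 484.95 -335.4    53.82] [-0.32  0.18 -2.3 ] 62.542445860979015 [ 0.03 -0.01  0.04]
X len 67 rel ang -0.24 along 43.2 across -32.1
X len 64 rel ang 0.23 along 20.4 across 32.3
X len 73 rel ang -0.15 along 40.0 across 29.9
Y len 52 rel ang 0.11 along 75.5 across 3.1
Y len 53 rel ang -0.16 along 29.1 across 1.4
Y len 41 rel ang -0.19 along 77.5 across -0.6
[201.32 331.04] [561.4  359.84  40.  ]
[376.96 195.  ] [ 403.84 -296.4    40.  ]
[378.5  185.73] [ 417.58 -336.44   40.  ]
```

carry_out --pt "0 0 0 0 0 0.1 -1" --pt "0 0 0 0 0 0.1 -1" --pt "0 0 0 0 0 0.05 -1" --pt "0 0 0 0 0 0.04 -1" --pt "0 0 0 0 0 0 -1"

```text
clock: 20.75
eef_pos: [485.2, -335.7, 45.9]
orientation: [[-0.906, 0.424, 0.001], [0.424, 0.906, -0.001], [-0.001, -0.001, -1.0]]
force: [-5.0, 4.3, 18.9]
finger_gap: 62.3
grasp_force: 58.6
```

```bash
python3 - <<'E'
from h import *
o=r.get_obs(); print(o['eef_pos'],o['force'],o['finger_gap'],o['wrist_torque'],o['orientation'][:,2]*1000)
ot,s=grab('side')
for b in blobs(mask(s,'yellow'),15): print(b.mean(0), onplane('side',b.mean(0),40)[0])
E
```

```text
[ 485.23 -335.72   45.9 ] [-5.01  4.32 18.91] 62.26802839037256 [ 0.6   0.74 -0.06] [    0.84    -1.01 -1000.  ]
[201.36 331.04] [561.33 359.8   40.  ]
[376.96 195.04] [ 403.77 -296.25   40.  ]
[378.  187.5] [ 415.45 -328.33   40.  ]
```

The moment (about +48 mm toward the label) says the label end is still caught, so I'll shift 2 mm more away from the label.

carry_out --pt "0 0 0 0 0 -0.15 -1" --pt "0 0 0 -0.05 0 0 -1" --pt "0 0 0 0 0 0 -1" --pt "0 0 0 0 0 0.05 -1" --pt "0 0 0 0 0 0.05 -1" --pt "0 0 0 0 0 0.05 -1" --pt "0 0 0 0 0 0 -1"

```text
clock: 21.38
eef_pos: [487.2, -336.7, 46.8]
orientation: [[-0.906, 0.424, 0.001], [0.424, 0.906, -0.001], [-0.002, -0.001, -1.0]]
force: [-5.8, 4.7, 25.6]
finger_gap: 62.2
grasp_force: 59.3
```

```bash
cat >> h.py <<'E'
def feel():
    o=r.get_obs(); R=o['orientation']; print('t %.2f'%o['clock'],o['eef_pos'],'F tool',R.T@o['force'],'M tool',R.T@o['wrist_torque'],'gap %.1f'%o['finger_gap'])
E
python3 - <<'E'
from h import *
feel()
ot,s=grab('side')
for b in blobs(mask(s,'yellow'),15): print(b.mean(0))
E
```

```text
t 21.38 [ 487.19 -336.73   46.77] F tool [  7.18   1.8  -25.65] M tool [-0.35  1.06  0.01] gap 62.2
[201.32 331.04]
[376.96 194.88]
[377.55 187.  ]
```

I've used up the picture views, so the rest is numeric. Triangulating the labels from wrist and side, blue before the drag was only about 1 mm along and about 1.3 mm sideways (tool +y) off. That means I've now over-shifted, and the catch is probably sideways. I'll go back 3.6 mm along and −1.5 mm in y.

carry_out --pt "0 0 0 0 0 -0.2 -1" --pt "0 0 0 0.09 -0.04 0 -1" --pt "0 0 0 0 0 0 -1" --pt "0 0 0 0 0 0.05 -1" --pt "0 0 0 0 0 0.05 -1" --pt "0 0 0 0 0 0.05 -1" --pt "0 0 0 0 0 0.04 -1" --pt "0 0 0 0 0 0 -1"

```text
clock: 22.1
eef_pos: [482.5, -336.1, 45.9]
orientation: [[-0.906, 0.424, -0.001], [0.424, 0.906, 0.0], [0.001, -0.0, -1.0]]
force: [-5.4, 3.7, 20.7]
finger_gap: 62.3
grasp_force: 58.8
```

```bash
python3 - <<'E'
from h import *
feel()
ot,s=grab('side')
for b in blobs(mask(s,'yellow'),15): print(b.mean(0))
E
```

```text
t 22.10 [ 482.49 -336.12   45.89] F tool [  6.48   1.05 -20.72] M tool [-0.14  1.04  0.05] gap 62.3
[201.36 331.04]
[376.96 195.24]
[378.78 187.83]
```

```bash
cat >> h.py <<'E'
def label3(o,im,s,near,tag=''):
    "triangulate yellow labels seen in wrist and side, keep those near a point"
    W=[b.mean(0) for b in blobs(mask(im,'yellow'),60)]; S=[b.mean(0) for b in blobs(mask(s,'yellow'),15)]
    for w in W:
        for q in S:
            a,b=rays('wrist',w,o),rays('side',q); P=tri([(a[0],a[1][0]),(b[0],b[1][0])])
            res=np.linalg.norm(np.cross(P-a[0],a[1][0]))+np.linalg.norm(np.cross(P-b[0],b[1][0]))
            if res<8 and np.linalg.norm(P-near)<60: print(tag,'label',P,'res %.1f'%res)
E
python3 - <<'E'
from h import *
s0=cv2.imread('pics/side0.png'); near=np.array([404,-298,60.])
for t in('w1','w2'): o,i=pickle.load(open(t+'.pkl','rb')); label3(o,i,s0,near,t)
o,i=pickle.load(open('w3.pkl','rb')); label3(o,i,s0,np.array([521,440,58.]),'w3')
o,i=pickle.load(open('w9.pkl','rb')); label3(o,i,cv2.imread('pics/side9.png'),near,'A')
o,i=look('w11'); _,s=grab('side','side11'); label3(o,i,s,near,'D')
lsd(o,i,80,o['eef_pos'][:2],154.9,mn=40,rad=100)
# side image: blue and grey outline at the near long side: column profile
m=mask(s,'blue'); b=blobs(m,100)
for c in b[:1]: print(cv2.boxPoints(cv2.minAreaRect(c.astype(np.float32))).round(1).tolist())
for t,ss in(('A',cv2.imread('pics/side9.png')),('D',s)):
    for x in(345,350,355,360,365): print(t,x,ss[160:206:1,x].sum(1).tolist())
E
```

```text
w1 label [ 404.46 -298.56   38.26] res 0.3
w2 label [ 404.46 -298.83   38.02] res 0.4
w3 label [520.19 439.66  56.64] res 1.1
A label [ 404.04 -297.47   69.1 ] res 0.8
A label [ 402.13 -295.35   40.49] res 2.3
w11 22.15 [ 482.47 -336.12   45.89] yaw 154.93 v 0.001
D label [ 402.14 -296.66   39.49] res 3.1
D label [ 403.62 -298.89   68.89] res 0.5
X len 66 rel ang -0.24 along 43.5 across -31.4
X len 61 rel ang 0.26 along 20.3 across 31.5
X len 72 rel ang -0.19 along 40.8 across 29.2
Y len 50 rel ang 0.11 along 75.4 across 2.7
Y len 52 rel ang -0.13 along 30.1 across 0.8
[[348.0, 174.0], [363.5, 158.5], [386.5, 181.5], [371.0, 197.0]]
A 345 [98, 100, 68, 87, 147, 178, 132, 100, 125, 119, 100, 115, 123, 141, 138, 151, 149, 156, 148, 150, 149, 158, 142, 150, 183, 378, 496, 481, 484, 498, 500, 509, 506, 496, 482, 499, 492, 470, 484, 485, 497, 491, 486, 491, 497, 475]
A 350 [100, 97, 160, 180, 142, 121, 99, 116, 121, 162, 155, 103, 122, 127, 132, 128, 147, 133, 118, 129, 157, 142, 156, 141, 140, 137, 145, 130, 140, 163, 391, 516, 497, 477, 472, 478, 484, 493, 486, 470, 465, 487, 482, 470, 
[... 1147 characters left out ...]
468, 474, 468]
D 355 [80, 97, 85, 52, 37, 39, 68, 30, 105, 150, 166, 199, 192, 175, 138, 156, 152, 126, 134, 142, 132, 128, 165, 175, 146, 148, 152, 134, 122, 138, 140, 131, 140, 104, 181, 411, 513, 505, 475, 493, 495, 482, 480, 495, 483, 492]
D 360 [33, 37, 51, 44, 49, 86, 94, 79, 95, 76, 83, 115, 191, 246, 338, 321, 175, 299, 319, 211, 123, 140, 144, 137, 135, 133, 141, 145, 142, 134, 126, 124, 124, 138, 119, 135, 136, 127, 131, 195, 379, 496, 479, 479, 469, 479]
D 365 [500, 406, 203, 50, 70, 61, 96, 63, 89, 105, 120, 111, 159, 239, 297, 269, 215, 152, 121, 118, 166, 205, 183, 187, 163, 121, 142, 121, 108, 131, 122, 127, 148, 116, 117, 129, 112, 120, 121, 127, 139, 117, 130, 134, 314, 453]
```

Corrected for each label's known bias, blue's label is 30.3 mm above grey's (nominal 30), offset +0.7 and +0.5 mm. So blue is seated, and 45.9 is also the lowest height found. Releasing and checking from above.

carry_out --pt "0 0 0 0 0 -0.07 -1" --pt "0 0 0 0 0 0 0.7" --pt "0 0 0 0 0 0 1" --pt "0 0 0 0 0 0 1" --pt "0 0 0 0 0 -0.3 1" --pt "0 0 0 0 0 -0.7 1" --pt "0 0 0 -0.3 0 -1 1" --pt "0 0 0 -0.3 0 -1 1" --pt "0 0 0 0 0 -0.9 1" --pt "0 0 0 0 0 -0.1 1"

```text
clock: 23.08
eef_pos: [508.4, -349.5, 212.9]
orientation: [[-0.906, 0.424, 0.01], [0.423, 0.906, -0.009], [-0.013, -0.004, -1.0]]
force: [-0.3, -0.2, 0.7]
finger_gap: 85.7
grasp_force: 0.0
```

carry_out --pt "0 0 0 0 0 0 1" --pt "0 0 0 0 0 0 1" --pt "0 0 0 0 0 0 1"

```text
clock: 23.33
eef_pos: [503.5, -345.6, 203.5]
orientation: [[-0.906, 0.424, -0.003], [0.424, 0.906, 0.003], [0.004, 0.001, -1.0]]
force: [-0.0, 0.2, -0.0]
finger_gap: 85.6
grasp_force: 0.0
```

```bash
python3 - <<'E'
from h import *
o,i=look('w12'); _,s=grab('side','side12'); label3(o,i,s,np.array([404,-298,60.]),'E')
for b in blobs(mask(i,'blue'),60)[:1]: print(b.mean(0),*fit('wrist',b,80,o))
lsd(o,i,80,np.array([481.2,-333.9]),154.7,mn=40)
go(509,352,210,182.35)
E
```

```text
w12 23.3333 [ 503.54 -345.61  203.45] yaw 154.92 v 0.006
E label [ 402.2  -297.28   40.02] res 3.2
E label [ 404.05 -299.59   69.  ] res 0.4
[276.55 168.08] [ 473.15 -331.82] [63.150333404541016, 163.54214477539062] 154.66467
Y len 41 rel ang -5.77 along -42.7 across 68.4
X len 75 rel ang -6.60 along 3.0 across 88.2
X len 148 rel ang -0.41 along 0.0 across 32.7
Y len 62 rel ang -0.07 along -74.2 across 1.5
X len 148 rel ang 0.15 along 0.2 across -30.1
X len 76 rel ang -5.61 along -2.6 across 38.9
Y len 41 rel ang 0.14 along -17.3 across 6.1
Y len 53 rel ang 0.28 along 25.1 across 2.8
Y len 52 rel ang 0.77 along -21.4 across 2.7
Y len 41 rel ang 0.28 along 22.8 across -3.3
at [ 503.62 -345.69  203.5 ] yaw 154.92 turn deg -27.43 units -6.857 shift mm [-33.99 696.88  -6.5 ] units [-0.85 17.42 -0.16] j6 -1.85
```

```bash
python3 - <<'E'
from h import *
o,i=pickle.load(open('w12.pkl','rb')); s=cv2.imread('pics/side12.png')
def L(im): return cv2.createLineSegmentDetector().detect(cv2.cvtColor(im,cv2.COLOR_BGR2GRAY))[0][:,0]
e=np.array([np.cos(np.radians(154.7)),np.sin(np.radians(154.7))]); n=np.array([-e[1],e[0]]); C=np.array([481.2,-333.9])
def plane(name,l,o=None):
    p,v=rays(name,l.reshape(2,2),o); m=np.cross(v[0],v[1]); return p,m/np.linalg.norm(m)
W=[]
for l in L(i):
    P=onplane('wrist',l.reshape(2,2),80,o)[:,:2]; d=P[1]-P[0]
    if np.linalg.norm(d)>120 and np.linalg.norm(P.mean(0)-C)<60 and abs(d@e)>100: W.append((l,(P.mean(0)-C)@n))
S=[]
for l in L(s):
    for z in(80,50):
        P=onplane('side',l.reshape(2,2),z)[:,:2]; d=P[1]-P[0]; ac=(P.mean(0)-C)@n
        if np.linalg.norm(d)>50 and abs(d@e)>.98*np.linalg.norm(d) and abs(ac)<45 and abs((P.mean(0)-C)@e)<50: S.append(l); print('side',l.round(1),'z',z,'len %.0f across %.1f'%(np.linalg.norm(d),ac),'ang %.2f'%((np.degrees(np.arctan2(d[1],d[0]))-154.7+90)%180-90))
for w,ac in W:
    p1,n1=plane('wrist',w,o)
    for l in S:
        p2,n2=plane('side',l); d=np.cross(n1,n2); d/=np.linalg.norm(d); d*=np.sign(d[:2]@e)
        x0=np.linalg.lstsq(np.array([n1,n2,[e[0],e[1],0]]),np.array([n1@p1,n2@p2,C@e]),rcond=None)[0]
        if 30<x0[2]<110: print('wrist across %.1f'%ac,l.round(0),'z at centre %.1f slope to label %.4f across %.1f'%(x0[2],d[2]/np.linalg.norm(d[:2]),(x0[:2]-C)@n))
E
```

```text
side [354.5 151.9 366.7 163.3] z 80 len 65 across 32.7 ang -1.26
side [383.3 176.6 368.6 163.8] z 80 len 71 across 36.0 ang 0.91
wrist across 32.7 [354. 152. 367. 163.] z at centre 78.6 slope to label -0.0215 across 32.8
wrist across 32.7 [383. 177. 369. 164.] z at centre 84.0 slope to label 0.0318 across 32.2
```

Blue's rim is at about 80 mm once bias is removed, so it is seated, centred at (480.5, −335.0). On to the green tray.

carry_out --pt "0 0 -0.86 0 0 0 1" --pt "0 0 -1 0 0 -0.16 1" --pt "0 0 -1 0 0 0 1" --pt "0 0 -1 0 0 0 1" --pt "0 0 -1 0 0 0 1" --pt "0 0 -1 0 0 0 1" --pt "0 0 -1 0 0 0 1" --pt "0 0 0 0 0.34 0 1" --pt "0 0 0 -0.05 0.93 0 1" --pt "0 0 0 -0.05 0.93 0 1"

```text
clock: 24.27
eef_pos: [504.3, -257.3, 210.7]
orientation: [[-0.999, -0.036, -0.002], [-0.036, 0.999, 0.002], [0.002, 0.002, -1.0]]
force: [0.3, 0.7, -0.4]
finger_gap: 85.3
grasp_force: 0.0
```

carry_out --pt "0 0 0 -0.05 0.93 0 1" --pt "0 0 0 -0.05 0.93 0 1" --pt "0 0 0 -0.05 0.93 0 1" --pt "0 0 0 -0.05 0.93 0 1" --pt "0 0 0 -0.05 0.93 0 1" --pt "0 0 0 -0.05 0.93 0 1" --pt "0 0 0 -0.05 0.93 0 1" --pt "0 0 0 -0.05 0.93 0 1" --pt "0 0 0 -0.05 0.93 0 1" --pt "0 0 0 -0.05 0.93 0 1"

```text
clock: 25.1
eef_pos: [507.9, 116.5, 211.5]
orientation: [[-0.999, -0.04, -0.002], [-0.04, 0.999, 0.0], [0.002, 0.0, -1.0]]
force: [0.2, -0.6, -0.0]
finger_gap: 85.7
grasp_force: 0.0
```

carry_out --pt "0 0 0 -0.05 0.93 0 1" --pt "0 0 0 -0.05 0.93 0 1" --pt "0 0 0 -0.05 0.93 0 1" --pt "0 0 0 -0.05 0.93 0 1" --pt "0 0 0 0 0.93 0 1" --pt "0 0 0 0 0.93 0 1" --pt "0 0 0 0 0.34 0 1" --pt "0 0 0 0 0 0 1" --pt "0 0 0 0 0 0 1" --pt "0 0 0 0 0 0 1"

```text
clock: 25.93
eef_pos: [507.2, 349.7, 211.7]
orientation: [[-0.999, -0.04, -0.001], [-0.04, 0.999, -0.002], [0.001, -0.002, -1.0]]
force: [-0.7, -0.2, -0.1]
finger_gap: 85.5
grasp_force: 0.0
```

```bash
python3 - <<'E'
from h import *
o,im=look('w13'); _,s=grab('side','side13'); label3(o,im,s,np.array([568,354,28.]),'green')
for c,z in(('green',34),('yellow',24),('purple',110)):
    for b in blobs(mask(im,c),60)[:2]: print(c,b.mean(0),*fit('wrist',b,z,o))
lsd(o,im,34,np.array([484,351]),2.35,mn=40)
go(499,351.7,30,182.35)
E
```

```text
w13 25.9333 [507.2  349.69 211.68] yaw -177.69 v 0.018
green label [569.31 354.06  23.84] res 0.8
green [278.09 160.32] [481.42 347.52] [42.72625732421875, 51.115360260009766] 92.2828
green [276.21 118.9 ] [437.26 341.69] [40.589210510253906, 42.0282096862793] 2.0293539
yellow [282.3  237.84] [569.29 354.36] [11.100411415100098, 35.825164794921875] 92.2971
purple [197.44 114.15] [433.37 279.44] [40.614498138427734, 41.926025390625] 177.12924
Y len 75 rel ang 0.37 along -73.4 across -8.6
X len 146 rel ang 0.41 along 0.3 across 30.2
Y len 57 rel ang -0.07 along 74.6 across 1.2
X len 79 rel ang 0.39 along -30.7 across -30.6
Y len 51 rel ang 1.20 along 22.5 across -2.2
Y len 50 rel ang 0.94 along -23.9 across -3.5
at [507.79 349.36 212.23] yaw -177.75 turn deg -0.10 units -0.025 shift mm [  8.68   2.7  182.23] units [0.22 0.07 4.56] j6 -1.12
```

carry_out --pt "0 0 -0.09 0.21 0.06 0.4 1" --pt "0 0 0 0 0 0.9 1" --pt "0 0 0 0 0 0.9 1" --pt "0 0 0 0 0 0.9 1" --pt "0 0 0 0 0 0.9 1" --pt "0 0 0 0 0 0.6 1" --pt "0 0 0 0 0 0.4 1" --pt "0 0 0 0 0 0.2 1" --pt "0 0 0 0 0 0 1" --pt "0 0 0 0 0 0 1" --newtons 30

```text
clock: 26.87
eef_pos: [500.1, 352.5, 4.8]
orientation: [[-0.999, -0.046, 0.001], [-0.046, 0.999, 0.0], [-0.001, 0.0, -1.0]]
force: [0.1, -0.1, -0.7]
finger_gap: 85.6
grasp_force: 0.0
```

```bash
python3 -c "
from h import *
feel(); go(499.4,351.4,-2,182.6)"
```

```text
t 26.87 [500.12 352.48   4.84] F tool [-0.11 -0.1   0.7 ] M tool [-0.01 -0.07 -0.02] gap 85.6
at [500.12 352.48   4.84] yaw -177.35 turn deg 0.05 units 0.013 shift mm [ 0.77 -1.05  6.84] units [ 0.02 -0.03  0.17] j6 -1.12
```

carry_out --pt "0 0 0 0 -0.03 0.1 1" --pt "0 0 0 0 0 0.06 1" --pt "0 0 0 0 0 0 0.7" --pt "0 0 0 0 0 0 0.5" --pt "0 0 0 0 0 0 0.4" --pt "0 0 0 0 0 0 0.4" --pt "0 0 0 0 0 0 0.4" --pt "0 0 0 0 0 0 0.4" --newtons 30

```text
clock: 27.53
eef_pos: [499.8, 351.8, -1.3]
orientation: [[-0.999, -0.048, 0.001], [-0.048, 0.999, 0.0], [-0.001, -0.0, -1.0]]
force: [-1.2, -1.7, 6.1]
finger_gap: 63.2
grasp_force: 34.3
```

Gripped at z −1.3. Raise the grip force and lift.

carry_out --pt "0 0 0 0 0 0 -1" --pt "0 0 0 0 0 -0.2 -1" --pt "0 0 0 0 0 -0.5 -1" --pt "0 0 0 0 0 -0.8 -1" --pt "0 0 0 0 0 -0.9 -1" --pt "0 0 0 0 0 -0.9 -1" --pt "0 0 0 0 0 -0.9 -1" --pt "0 0 0 0 0 -0.9 -1" --pt "0 0 0 0 0 -0.7 -1" --pt "0 0 0 0 0 -0.3 -1" --newtons 60

```text
clock: 28.37
eef_pos: [500.9, 353.0, 246.8]
orientation: [[-0.999, -0.048, 0.007], [-0.048, 0.999, 0.004], [-0.007, 0.004, -1.0]]
force: [1.0, 0.0, -2.5]
finger_gap: 61.8
grasp_force: 66.7
```

```bash
python3 - <<'E'
from h import *
feel(); o,im=look('w14'); R=o['orientation']
for c in('yellow','green'):
  for b in blobs(mask(im,c),60)[:2]:
    P=(onplane('wrist',b,o['eef_pos'][2]+(23 if c=='yellow' else 33),o)-o['eef_pos'])@R; print(c,b.mean(0),P.mean(0),P.min(0),P.max(0))
yaw=np.degrees(np.arctan2(R[1,0],R[0,0])); lsd(o,im,o['eef_pos'][2]+33,o['eef_pos'][:2],yaw,mn=30,rad=110)
E
```

```text
t 28.37 [500.87 352.97 246.76] F tool [-0.96 -0.04  2.49] M tool [ 0.04 -0.07 -0.03] gap 61.8
w14 28.3667 [500.87 352.97 246.76] yaw -177.26 v 0.282
green [282.7  208.01] [ 31.23   1.05 -33.21] [-47.84 -32.02 -33.69] [ 87.06  32.14 -32.57]
green [264.62  75.4 ] [ 88.13  -6.02 -33.61] [ 87.17 -28.38 -33.69] [ 89.32  16.81 -33.53]
X len 57 rel ang 0.46 along 42.3 across -31.0
Y len 37 rel ang 0.09 along 90.0 across 14.3
X len 37 rel ang 0.41 along -28.3 across -30.8
Y len 36 rel ang 0.18 along 84.2 across 6.8
Y len 46 rel ang 0.13 along 87.6 across -4.2
Y len 50 rel ang 0.08 along 41.4 across 2.5
X len 62 rel ang 0.13 along 57.3 across 29.9
X len 37 rel ang 0.22 along 65.2 across 24.5
X len 42 rel ang 0.10 along 3.7 across 29.7
Y len 46 rel ang -0.07 along 4.8 across 0.2
```

carry_out --pt "0 0 0.4 0 0 0 -1" --pt "0 0 0 0.08 -0.3 0 -1" --pt "0 0 0 0.09 -0.91 0 -1" --pt "0 0 0 0.09 -0.91 0 -1" --pt "0 0 0 0.09 -0.91 0 -1" --pt "0 0 0 0.09 -0.91 0 -1" --pt "0 0 0 0.09 -0.91 0 -1" --pt "0 0 0 0.09 -0.91 0 -1" --pt "0 0 0 0.09 -0.91 0 -1" --pt "0 0 0 0.09 -0.91 0 -1"

```text
clock: 29.25
eef_pos: [471.3, 46.1, 240.4]
orientation: [[-1.0, -0.02, -0.003], [-0.02, 1.0, -0.0], [0.003, -0.0, -1.0]]
force: [0.7, -0.3, -3.2]
finger_gap: 61.9
grasp_force: 66.7
```

carry_out --pt "0 0 0 0.09 -0.91 0 -1" --pt "0 0 0 0.09 -0.91 0 -1" --pt "0 0 0 0.09 -0.91 0 -1" --pt "0 0 0 0.09 -0.91 0 -1" --pt "0 0 0 0.09 -0.91 0 -1" --pt "0 0 0 0.09 -0.91 0 -1" --pt "0 0 0 0.09 -0.91 0 -1" --pt "0 0 0 0.09 -0.91 0 -1" --pt "0 0 0 0.09 -0.91 0 -1" --pt "0 0 0 0.06 -0.91 0 -1"

```text
clock: 30.08
eef_pos: [443.6, -317.6, 240.4]
orientation: [[-1.0, -0.02, -0.003], [-0.02, 1.0, 0.002], [0.003, 0.002, -1.0]]
force: [0.8, 0.5, -1.8]
finger_gap: 62.2
grasp_force: 66.7
```

carry_out --pt "0 0 0.6 0 -0.3 0 -1" --pt "0 0 1 0 0 0 -1" --pt "0 0 1 0 0 0 -1" --pt "0 0 1 0 0 0 -1" --pt "0 0 1 0 0 0 -1" --pt "0 0 1 0 0 0 -1" --pt "0 0 1 0 0 0 -1" --pt "0 0 1 0 0 0 -1" --pt "0 0 1 0 0 0 -1" --pt "0 0 1 0 0 0 -1"

```text
clock: 30.92
eef_pos: [444.5, -327.8, 240.2]
orientation: [[-0.794, 0.608, -0.003], [0.608, 0.794, 0.002], [0.004, 0.0, -1.0]]
force: [0.2, -0.2, -2.1]
finger_gap: 62.3
grasp_force: 66.8
```

carry_out --pt "0 0 1 0 0 0 -1" --pt "0 0 1 0 0 0 -1" --pt "0 0 1 0 0 0 -1" --pt "0 0 1 0 0 0 -1" --pt "0 0 1 0 0 0 -1" --pt "0 0 1 0 0 0 -1" --pt "0 0 1 0 0 0 -1" --pt "0 0 1 0 0 0 -1" --pt "0 0 1 0 0 0 -1" --pt "0 0 1 0 0 0 -1"

```text
clock: 31.75
eef_pos: [444.5, -327.8, 240.2]
orientation: [[-0.217, 0.976, -0.003], [0.976, 0.217, 0.002], [0.003, -0.002, -1.0]]
force: [0.9, -0.2, -3.3]
finger_gap: 62.3
grasp_force: 66.8
```

carry_out --pt "0 0 1 0 0 0.4 -1" --pt "0 0 1 0 0 0.4 -1" --pt "0 0 1 0 0 0.4 -1" --pt "0 0 1 0 0 0.4 -1" --pt "0 0 1 0 0 0.3 -1" --pt "0 0 1 0 0 0 -1" --pt "0 0 1 0 0 0 -1" --pt "0 0 1 0 0 0 -1" --pt "0 0 1 0 0 0 -1" --pt "0 0 1 0 0 0 -1"

```text
clock: 32.58
eef_pos: [444.3, -327.7, 164.3]
orientation: [[0.461, 0.887, -0.003], [0.887, -0.461, 0.002], [0.001, -0.004, -1.0]]
force: [-0.3, -0.0, -1.8]
finger_gap: 62.0
grasp_force: 66.9
```

carry_out --pt "0 0 1 0 0 0 -1" --pt "0 0 1 0 0 0 -1" --pt "0 0 1 0 0 0 -1" --pt "0 0 1 0 0 0 -1" --pt "0 0 1 0 0 0 -1" --pt "0 0 1 0 0 0 -1" --pt "0 0 1 0 0 0 -1" --pt "0 0 1 0 0 0 -1" --pt "0 0 1 0 0 0 -1" --pt "0 0 1 0 0 0 -1"

```text
clock: 33.42
eef_pos: [444.3, -327.6, 164.3]
orientation: [[0.924, 0.384, -0.003], [0.384, -0.923, 0.002], [-0.002, -0.003, -1.0]]
force: [0.3, -0.1, -2.8]
finger_gap: 61.8
grasp_force: 66.9
```

```bash
python3 -c "
from h import *
feel(); go(466.8,-328.5,92,-25.4)"
```

```text
t 33.42 [ 444.28 -327.63  164.32] F tool [0.27 0.18 2.84] M tool [ 0.02 -0.01  0.05] gap 61.8
at [ 444.28 -327.63  164.32] yaw 22.56 turn deg 47.96 units 11.989 shift mm [20.72 -8.87 72.32] units [ 0.52 -0.22  1.81] j6 0.42
```

carry_out --pt "0 0 1 0 0 0.2 -1" --pt "0 0 1 0 0 0.2 -1" --pt "0 0 1 0 0 0.2 -1" --pt "0 0 1 0 0 0.2 -1" --pt "0 0 1 0 0 0.2 -1" --pt "0 0 1 0 0 0.2 -1" --pt "0 0 1 0 0 0 -1" --pt "0 0 1 0 0 0 -1" --pt "0 0 1 0 0 0 -1" --pt "0 0 1 0 0 0 -1"

```text
clock: 34.25
eef_pos: [444.2, -327.5, 116.3]
orientation: [[0.954, -0.3, -0.003], [-0.3, -0.954, 0.002], [-0.004, -0.001, -1.0]]
force: [-0.2, 0.8, -2.5]
finger_gap: 62.1
grasp_force: 66.9
```

carry_out --pt "0 0 1 0 0 0 -1" --pt "0 0 0.99 0 0 0 -1" --pt "0 0 0 0.3 -0.12 0.2 -1" --pt "0 0 0 0.22 -0.1 0.2 -1" --pt "0 0 0 0 0 0.2 -1" --pt "0 0 0 0 0 0 -1" --pt "0 0 0 0 0 0 -1" --pt "0 0 0 0 0 0 -1"

```text
clock: 34.92
eef_pos: [468.2, -329.2, 93.4]
orientation: [[0.905, -0.426, -0.001], [-0.426, -0.905, 0.001], [-0.001, -0.0, -1.0]]
force: [-0.2, 0.4, -2.4]
finger_gap: 62.0
grasp_force: 66.8
```

```bash
python3 - <<'E'
from h import *
feel(); go(466.8,-328.5,75,-25.4)
o=r.get_obs(); _,s=grab('side','side15')
e=np.array([np.cos(np.radians(154.7)),np.sin(np.radians(154.7))]); n=np.array([-e[1],e[0]]); C=np.array([480.5,-335.])
for b in blobs(mask(s,'yellow'),15):
    c=b.mean(0)
    if c[1]<250:
        for z in(38,68.5,o['eef_pos'][2]+1.3+24-1.4): P=onplane('side',c,z)[0,:2]; print(c,'z %.1f'%z,'along %.1f across %.1f'%((P-C)@e,(P-C)@n))
E
```

```text
t 34.92 [ 468.18 -329.21   93.42] F tool [-0.36 -0.26  2.42] M tool [ 0.01 -0.05 -0.06] gap 62.0
at [ 468.18 -329.21   93.42] yaw -25.20 turn deg 0.20 units 0.050 shift mm [-1.55 -0.05 18.42] units [-0.04 -0.    0.46] j6 1.28
[381.04 175.79] z 38.0 along 23.4 across 66.0
[381.04 175.79] z 68.5 along 46.7 across 41.1
[381.04 175.79] z 117.3 along 84.0 across 1.2
[376.96 195.16] z 38.0 along 84.9 across -1.1
[376.96 195.16] z 68.5 along 106.5 across -24.1
[376.96 195.16] z 117.3 along 140.9 across -60.9
[378.74 187.7 ] z 38.0 along 62.1 across 24.7
[378.74 187.7 ] z 68.5 along 84.3 across 1.0
[378.74 187.7 ] z 117.3 along 119.8 across -37.0
```

Green's label projects to (84.0, 1.2) and blue's to (84.3, 1.0), so it is well aligned. Lowering.

carry_out --pt "0 0 0.04 -0.02 0 0.12 -1" --pt "0 0 0 0 0 0.12 -1" --pt "0 0 0 0 0 0.08 -1" --pt "0 0 0 0 0 0.05 -1" --pt "0 0 0 0 0 0.05 -1" --pt "0 0 0 0 0 0 -1" --pt "0 0 0 0 0 0 -1"

```text
clock: 35.55
eef_pos: [467.9, -329.1, 77.0]
orientation: [[0.903, -0.429, -0.0], [-0.429, -0.903, -0.0], [-0.0, 0.0, -1.0]]
force: [0.7, -0.3, -2.2]
finger_gap: 61.8
grasp_force: 66.9
```

carry_out --pt "0 0 0 0 0 0.05 -1" --pt "0 0 0 0 0 0.05 -1" --pt "0 0 0 0 0 0 -1"

```text
clock: 35.8
eef_pos: [468.3, -329.5, 75.1]
orientation: [[0.903, -0.429, 0.001], [-0.429, -0.903, -0.001], [0.002, 0.001, -1.0]]
force: [-2.0, 1.4, 8.0]
finger_gap: 62.3
grasp_force: 67.9
```

```bash
python3 - <<'E'
from h import *
feel()
o=r.get_obs(); _,s=grab('side','side16')
e=np.array([np.cos(np.radians(154.7)),np.sin(np.radians(154.7))]); n=np.array([-e[1],e[0]]); C=np.array([480.5,-335.])
for b in blobs(mask(s,'yellow'),15):
    c=b.mean(0)
    if c[1]<250:
        for z in(38,68.5,98.5): P=onplane('side',c,z)[0,:2]; print(c,'z %.1f'%z,'along %.1f across %.1f'%((P-C)@e,(P-C)@n))
E
```

```text
t 35.80 [ 468.28 -329.49   75.06] F tool [-2.36 -0.39 -8.05] M tool [ 0.22 -0.42 -0.02] gap 62.3
[379.96 180.17] z 38.0 along 37.4 across 50.0
[379.96 180.17] z 68.5 along 60.3 across 25.5
[379.96 180.17] z 98.5 along 82.9 across 1.4
[376.96 195.16] z 38.0 along 84.9 across -1.1
[376.96 195.16] z 68.5 along 106.5 across -24.1
[376.96 195.16] z 98.5 along 127.6 across -46.7
[378.74 187.65] z 38.0 along 62.0 across 24.8
[378.74 187.65] z 68.5 along 84.2 across 1.1
[378.74 187.65] z 98.5 along 106.0 across -22.3
```

Contact came at TCP 75.1 against the 74.7 expected for fully seated, which confirms blue is down too. A brief press, then release.

carry_out --pt "0 0 0 0 0 0.05 -1" --pt "0 0 0 0 0 0 -1"

```text
clock: 36.02
eef_pos: [468.3, -329.5, 75.0]
orientation: [[0.903, -0.429, 0.002], [-0.429, -0.903, -0.002], [0.003, 0.001, -1.0]]
force: [-5.5, 2.5, 18.1]
finger_gap: 61.9
grasp_force: 69.1
```

carry_out --pt "0 0 0 0 0 -0.1 -1" --pt "0 0 0 0 0 0 0.7" --pt "0 0 0 0 0 0 1" --pt "0 0 0 0 0 0 1" --pt "0 0 0 0 0 -0.3 1" --pt "0 0 0 0 0 -0.7 1" --pt "0 0 0 -0.3 0 -1 1" --pt "0 0 0 -0.3 0 -1 1" --pt "0 0 0 0 0 -0.4 1" --pt "0 0 0 0 0 0 1"

```text
clock: 36.85
eef_pos: [448.2, -320.7, 215.8]
orientation: [[0.903, -0.429, 0.007], [-0.429, -0.903, -0.007], [0.009, 0.003, -1.0]]
force: [0.1, 0.0, 0.1]
finger_gap: 85.7
grasp_force: 0.0
```

carry_out --pt "0 0 0 0 0 0 1" --pt "0 0 0 0 0 0 1"

```text
clock: 37.02
eef_pos: [445.7, -318.3, 209.4]
orientation: [[0.903, -0.429, -0.002], [-0.429, -0.903, 0.002], [-0.002, -0.001, -1.0]]
force: [-1.7, 0.4, 0.6]
finger_gap: 85.2
grasp_force: 0.0
```

```bash
python3 - <<'E'
from h import *
o,i=look('w17'); _,s=grab('side','side17'); label3(o,i,s,np.array([404,-298,98.]),'green')
for b in blobs(mask(s,'yellow'),15): print(b.mean(0))
lsd(o,i,110,np.array([480.5,-335]),154.7,mn=30)
o1,i1=pickle.load(open('w1.pkl','rb'))
for nm,oo,ii in(('w1',o1,i1),):
    for b in blobs(mask(ii,'orange'),200)[:3]: print(nm,b.mean(0),*fit('wrist',b,8,oo))
go(588,-4,200,-10)
E
```

```text
w17 37.0167 [ 445.7  -318.32  209.39] yaw -25.40 v 0.018
green label [ 405.28 -300.22   99.28] res 0.9
green label [ 399.38 -294.57   75.91] res 5.6
[379.96 180.04]
[377.04 195.  ]
[378.74 187.65]
Y len 40 rel ang -5.60 along 20.1 across 51.5
X len 41 rel ang -7.41 along -0.6 across 76.0
Y len 37 rel ang -5.50 along -55.8 across 61.2
Y len 45 rel ang -1.15 along -76.0 across -7.3
X len 40 rel ang -5.28 along -32.0 across 34.8
X len 149 rel ang 0.14 along -1.9 across -31.5
Y len 62 rel ang -0.02 along 71.5 across 0.3
Y len 39 rel ang 0.00 along 85.0 across 0.3
X len 37 rel ang 0.10 along -50.6 across 26.0
Y len 53 rel ang 0.43 along 19.2 across 0.9
X len 51 rel ang 0.13 along -49.7 across 29.0
Y len 45 rel ang 0.34 along -70.3 across 3.1
X len 31 rel ang -0.16 along 37.6 across 26.2
Y len 50 rel ang -0.43 along 16.0 across 0.4
Y len 49 rel ang 0.03 along -27.4 across -0.5
Y len 31 rel ang 0.29 along 82.5 across -0.2
X len 43 rel ang -0.06 along -50.8 across 32.1
w1 [82.73 63.19] [588.72  -5.47] [63.55705261230469, 147.92164611816406] 169.8455
w1 [512.17  68.53] [ 777.51 -595.73] [73.30074310302734, 74.1019515991211] 76.423935
w1 [473.3   14.69] [ 818.87 -512.13] [55.47985076904297, 74.65982055664062] 121.02054
at [ 445.51 -318.14  208.75] yaw -25.39 turn deg -15.39 units -3.848 shift mm [  85.77 -334.11    8.75] units [ 2.14 -8.35  0.22] j6 1.27
```

Green is seated: its label is at 99.3 mm, its edges are square, and it is centred at about (482.2, −336.1). Now the lid at (588.5, −4.8), yaw −10.15°.

carry_out --pt "0 0 -0.95 0 0 0 0" --pt "0 0 -0.95 0 0 0 0" --pt "0 0 -0.95 0 0 0 0" --pt "0 0 -0.96 0 0 0 0" --pt "0 0 0 0.15 -0.4 0 0" --pt "0 0 0 0.15 -0.9 0 0" --pt "0 0 0 0.15 -0.9 0 0" --pt "0 0 0 0.15 -0.9 0 0" --pt "0 0 0 0.15 -0.9 0 0" --pt "0 0 0 0.15 -0.9 0 0"

```text
clock: 37.95
eef_pos: [515.9, -130.5, 209.1]
orientation: [[0.984, -0.177, -0.003], [-0.177, -0.984, 0.001], [-0.003, -0.001, -1.0]]
force: [1.8, 0.6, -0.1]
finger_gap: 42.7
grasp_force: 0.0
```

carry_out --pt "0 0 0 0.15 -0.9 0 0" --pt "0 0 0 0.15 -0.9 0 0" --pt "0 0 0 0.15 -0.9 0 0" --pt "0 0 0 0.17 -0.74 0.2 0" --pt "0 0 0 0 0 0.27 0" --pt "0 0 0 0 0 0 0" --pt "0 0 0 0 0 0 0" --pt "0 0 0 0 0 0 0"

```text
clock: 38.62
eef_pos: [564.4, -2.3, 191.4]
orientation: [[0.984, -0.177, -0.002], [-0.177, -0.984, -0.001], [-0.002, 0.001, -1.0]]
force: [0.2, -0.5, -0.2]
finger_gap: 42.6
grasp_force: 0.0
```

```bash
python3 - <<'E'
from h import *
o,i=look('w18'); print(o['finger_gap'])
for b in blobs(mask(i,'orange'),200)[:2]:
    print(b.mean(0),*fit('wrist',b,8,o)); C=fit('wrist',b,8,o)[0]
    if np.linalg.norm(C-[588,-5])<40: C0=C
lsd(o,i,8,C0,169.85,mn=20); print('ridge top'); lsd(o,i,30,C0,169.85,mn=40,rad=25)
go(C0[0],C0[1],12,-10.15)
E
```

```text
w18 38.6167 [564.37  -2.28 191.43] yaw -10.21 v 0.014
42.600857292073144
[278.13 160.49] [588.85  -4.36] [62.68578338623047, 147.44480895996094] 169.85051
Y len 21 rel ang 6.55 along 36.7 across 75.4
X len 23 rel ang 2.11 along -44.6 across 34.5
X len 146 rel ang 0.01 along -0.6 across -32.5
X len 23 rel ang 1.32 along 40.6 across 34.5
X len 23 rel ang 1.84 along 3.8 across 34.4
Y len 28 rel ang -2.69 along -74.9 across 21.9
Y len 37 rel ang 0.15 along -75.2 across -11.5
Y len 59 rel ang -0.15 along 74.7 across 1.3
X len 21 rel ang 1.90 along -19.7 across 15.3
X len 57 rel ang -0.21 along 3.5 across 4.2
X len 41 rel ang 0.41 along -37.8 across 30.6
X len 26 rel ang 0.67 along -12.3 across -4.7
X len 23 rel ang 1.17 along 57.8 across 30.5
ridge top
X len 53 rel ang -0.21 along 0.3 across 4.1
at [564.65  -2.45 191.95] yaw -10.24 turn deg -0.09 units -0.023 shift mm [ 24.15  -2.39 179.95] units [ 0.6  -0.06  4.5 ] j6 1.62
```

carry_out --pt "0 0 0 0.6 -0.05 0.3 0" --pt "0 0 0 0 0 0.8 0" --pt "0 0 0 0 0 0.9 0" --pt "0 0 0 0 0 0.9 0" --pt "0 0 0 0 0 0.8 0" --pt "0 0 0 0 0 0.5 0" --pt "0 0 0 0 0 0.33 0" --pt "0 0 0 0 0 0 0" --pt "0 0 0 0 0 0 0" --newtons 30

```text
clock: 39.42
eef_pos: [588.8, -4.6, 10.9]
orientation: [[0.984, -0.178, -0.001], [-0.178, -0.984, -0.0], [-0.001, 0.0, -1.0]]
force: [-0.8, -0.5, -0.2]
finger_gap: 42.7
grasp_force: 0.0
```

carry_out --pt "0 0 0 0 0 0 -0.4" --pt "0 0 0 0 0 0 -0.6" --pt "0 0 0 0 0 0 -1" --pt "0 0 0 0 0 0 -1" --pt "0 0 0 0 0 0 -1" --newtons 40

```text
clock: 39.83
eef_pos: [589.3, -3.5, 11.7]
orientation: [[0.984, -0.176, 0.001], [-0.176, -0.984, -0.0], [0.001, 0.0, -1.0]]
force: [-0.4, -0.5, -0.5]
finger_gap: -0.5
grasp_force: 0.0
```

```bash
python3 -c "
from h import *
feel()"
```

```text
t 39.83 [589.29  -3.51  11.68] F tool [-0.29  0.57  0.54] M tool [-0.    0.    0.02] gap -0.5
```

The fingers closed freely above the ridge. So the pads' ends really sit about 19 mm behind the reported TCP, which also explains the earlier slips. I'll open and descend with a force watch.

carry_out --pt "0 0 0 0 0 -0.2 0" --pt "0 0 0 0 0 0 0" --pt "0 0 0 0 0 0 0" --pt "0 0 0 0 0 0.2 0" --pt "0 0 0 0 0 0.15 0" --pt "0 0 0 0 0 0.1 0" --pt "0 0 0 0 0 0 0" --pt "0 0 0 0 0 0 0"

```text
clock: 40.5
eef_pos: [588.3, -3.4, 0.1]
orientation: [[0.984, -0.176, -0.002], [-0.176, -0.984, 0.0], [-0.002, 0.0, -1.0]]
force: [-0.7, 0.7, 0.4]
finger_gap: 42.7
grasp_force: 0.0
```

```bash
python3 - <<'E'
from h import *
feel(); o,i=look('w19'); R=o['orientation']
for b in blobs(mask(i,'orange'),200)[:3]:
    P=(onplane('wrist',b,8,o)-o['eef_pos'])@R; print(b.mean(0),P.min(0),P.max(0))
E
```

```text
t 40.50 [588.32  -3.43   0.05] F tool [-0.82 -0.52 -0.39] M tool [ 0.01 -0.    0.03] gap 42.7
w19 40.5 [588.32  -3.43   0.05] yaw -10.15 v 0.011
[281.71 227.59] [-66.68 -30.92  -8.07] [74.9  32.21 -7.84]
```

carry_out --pt "0 0 0 0 0.01 0.07 0" --pt "0 0 0 0 0 0.06 0" --pt "0 0 0 0 0 0 0" --pt "0 0 0 0 0 0 -0.4" --pt "0 0 0 0 0 0 -0.6" --pt "0 0 0 0 0 0 -0.8" --pt "0 0 0 0 0 0 -0.8" --pt "0 0 0 0 0 0 -0.8" --newtons 30

```text
clock: 41.22
eef_pos: [589.0, -3.9, -4.1]
orientation: [[0.984, -0.176, 0.001], [-0.176, -0.984, -0.0], [0.001, 0.0, -1.0]]
force: [0.1, -0.5, 0.9]
finger_gap: 11.2
grasp_force: 31.6
```

```bash
python3 -c "
from h import *
feel();print(r.get_obs()['grasp_force'])"
```

```text
t 41.22 [589.03  -3.92  -4.07] F tool [ 0.19  0.43 -0.85] M tool [ 0.01  0.   -0.07] gap 11.2
31.582056283950806
```

carry_out --pt "0 0 0 0 0 0 -1" --pt "0 0 0 0 0 -0.2 -1" --pt "0 0 0 0 0 -0.5 -1" --pt "0 0 0 0 0 -0.8 -1" --pt "0 0 0 0 0 -0.9 -1" --pt "0 0 0 0 0 -0.9 -1" --pt "0 0 0 0 0 -0.9 -1" --pt "0 0 0 0 0 -0.7 -1" --pt "0 0 0 0 0 -0.3 -1" --pt "0 0 0 0 0 0 -1" --newtons 50

```text
clock: 42.05
eef_pos: [590.8, -4.0, 208.2]
orientation: [[0.984, -0.176, 0.008], [-0.176, -0.984, -0.001], [0.008, -0.0, -1.0]]
force: [1.2, -0.1, -0.5]
finger_gap: 10.5
grasp_force: 51.0
```

```bash
python3 - <<'E'
from h import *
feel(); o,im=look('w20'); R=o['orientation']
for b in blobs(mask(im,'orange'),200)[:2]:
    P=(onplane('wrist',b,o['eef_pos'][2]+12.5,o)-o['eef_pos'])@R; print(b.mean(0),P.min(0),P.max(0))
lsd(o,im,o['eef_pos'][2]+12.5,o['eef_pos'][:2],-10.15,mn=25,rad=110)
go(482.2,-336.1,160,-25.4)
E
```

```text
t 42.05 [590.81  -4.05 208.16] F tool [ 1.21 -0.11  0.48] M tool [ 0.03  0.01 -0.  ] gap 10.5
w20 42.05 [590.81  -4.05 208.16] yaw -10.15 v 0.080
[280.12 231.55] [-62.1  -31.55 -13.  ] [ 74.26  31.3  -11.89]
X len 34 rel ang 0.32 along -3.8 across -31.4
Y len 60 rel ang -0.10 along 74.9 across 0.5
X len 31 rel ang 1.09 along -29.0 across -5.7
X len 45 rel ang -1.34 along -21.3 across 6.5
X len 59 rel ang 0.01 along 10.3 across 32.1
X len 25 rel ang 0.12 along 52.9 across 32.0
X len 44 rel ang 0.04 along 50.8 across -30.8
at [589.44  -3.89 205.57] yaw -10.15 turn deg 15.25 units 3.812 shift mm [ 45.62 346.09  45.57] units [1.14 8.65 1.14] j6 1.62
```

carry_out --pt "0 0 0.95 0 0 0 -1" --pt "0 0 0.95 0 0 0 -1" --pt "0 0 0.95 0 0 0 -1" --pt "0 0 0.96 0 0 0 -1" --pt "0 0 0 0.1 0.4 0 -1" --pt "0 0 0 0.12 0.9 0 -1" --pt "0 0 0 0.12 0.9 0 -1" --pt "0 0 0 0.12 0.9 0 -1" --pt "0 0 0 0.12 0.9 0 -1" --pt "0 0 0 0.12 0.9 0 -1"

```text
clock: 42.93
eef_pos: [528.0, -193.6, 201.4]
orientation: [[0.904, -0.429, -0.004], [-0.429, -0.904, 0.002], [-0.004, -0.0, -1.0]]
force: [1.1, -0.4, -0.2]
finger_gap: 10.3
grasp_force: 50.9
```

carry_out --pt "0 0 0 0.12 0.9 0 -1" --pt "0 0 0 0.12 0.9 0 -1" --pt "0 0 0 0.12 0.9 0 -1" --pt "0 0 0 0.08 0.75 0.1 -1" --pt "0 0 0 0.0 0.3 0.4 -1" --pt "0 0 0 0 0 0.64 -1" --pt "0 0 0 0 0 0.4 -1" --pt "0 0 0 0 0 0.3 -1" --pt "0 0 0 0 0 0 -1" --pt "0 0 0 0 0 0 -1"

```text
clock: 43.77
eef_pos: [480.3, -334.9, 128.0]
orientation: [[0.903, -0.429, -0.004], [-0.429, -0.903, 0.003], [-0.005, -0.001, -1.0]]
force: [0.6, 1.2, -1.1]
finger_gap: 10.6
grasp_force: 51.0
```

carry_out --pt "0 0 0 0 0 0 -1" --pt "0 0 0 0 0 0 -1" --pt "0 0 0 0 0 0 -1"

```text
clock: 44.02
eef_pos: [482.1, -336.2, 131.0]
orientation: [[0.903, -0.429, 0.001], [-0.429, -0.903, -0.001], [0.002, 0.001, -1.0]]
force: [0.6, 1.1, 0.1]
finger_gap: 10.2
grasp_force: 51.0
```

```bash
python3 -c "
from h import *
feel(); go(482.1,-336.1,103,-25.4)"
```

```text
t 44.02 [ 482.12 -336.23  131.01] F tool [ 0.1  -1.22 -0.08] M tool [ 0.01  0.02 -0.06] gap 10.2
at [ 482.12 -336.23  131.01] yaw -25.38 turn deg 0.02 units 0.005 shift mm [-0.07 -0.11 28.01] units [-0.  -0.   0.7] j6 1.29
```

Exactly over the target, so I'm lowering.

carry_out --pt "0 0 0 0 0 0.15 -1" --pt "0 0 0 0 0 0.2 -1" --pt "0 0 0 0 0 0.15 -1" --pt "0 0 0 0 0 0.1 -1" --pt "0 0 0 0 0 0.05 -1" --pt "0 0 0 0 0 0 -1" --pt "0 0 0 0 0 0 -1"

```text
clock: 44.6
eef_pos: [481.6, -336.0, 103.9]
orientation: [[0.903, -0.429, -0.0], [-0.429, -0.903, 0.0], [-0.0, -0.0, -1.0]]
force: [0.5, -1.5, 0.4]
finger_gap: 10.4
grasp_force: 51.0
```

carry_out --pt "0 0 0 0 0 0.04 -1" --pt "0 0 0 0 0 0.04 -1" --pt "0 0 0 0 0 0 -1"

```text
clock: 44.85
eef_pos: [482.0, -336.4, 102.0]
orientation: [[0.903, -0.429, 0.001], [-0.429, -0.903, -0.001], [0.002, 0.001, -1.0]]
force: [-0.7, 0.8, 3.0]
finger_gap: 10.3
grasp_force: 51.5
```

carry_out --pt "0 0 0 0 0 0.05 -1" --pt "0 0 0 0 0 0.03 -1" --pt "0 0 0 0 0 0 -1"

```text
clock: 45.1
eef_pos: [482.1, -336.4, 101.9]
orientation: [[0.903, -0.429, 0.002], [-0.429, -0.903, -0.002], [0.003, 0.001, -1.0]]
force: [-4.0, 3.5, 19.2]
finger_gap: 10.8
grasp_force: 53.6
```

carry_out --pt "0 0 0 0 0 -0.1 -1" --pt "0 0 0 0 0 0 -0.5" --pt "0 0 0 0 0 0 0" --pt "0 0 0 0 0 0 0" --pt "0 0 0 0 0 -0.3 0" --pt "0 0 0 0 0 -0.7 0" --pt "0 0 0 -0.3 0 -1 0" --pt "0 0 0 -0.3 0 -0.9 0" --pt "0 0 0 0 0 -0.2 0" --pt "0 0 0 0 0 0 0"

```text
clock: 45.93
eef_pos: [461.2, -326.9, 228.8]
orientation: [[0.903, -0.429, 0.005], [-0.429, -0.903, -0.005], [0.007, 0.002, -1.0]]
force: [0.7, -0.4, -0.4]
finger_gap: 42.6
grasp_force: 0.0
```

carry_out --pt "0 0 0 0 0 0 0" --pt "0 0 0 0 0 0 0" --pt "0 0 0 0 0 0 0"

```text
clock: 46.18
eef_pos: [459.3, -325.1, 223.2]
orientation: [[0.903, -0.429, -0.003], [-0.429, -0.903, 0.003], [-0.004, -0.001, -1.0]]
force: [0.3, 0.1, -0.3]
finger_gap: 42.8
grasp_force: 0.0
```

```bash
python3 - <<'E'
from h import *
o,i=look('w21'); _,s=grab('side','side21'); _,t=grab('top')
for b in blobs(mask(i,'orange'),300)[:2]: print('lid',b.mean(0),*fit('wrist',b,114,o))
lsd(o,i,114,np.array([482.1,-336.2]),154.7,mn=30)
for b in blobs(mask(s,'yellow'),15): print('side',b.mean(0))
for b in blobs(mask(i,'yellow'),60): print('wrist yellow',b.mean(0),onplane('wrist',b.mean(0),98.5,o)[0])
for b in blobs(mask(t,'purple'),20)[:1]: print('purple',b.mean(0))
E
```

```text
w21 46.1833 [ 459.28 -325.05  223.23] yaw -25.39 v 0.005
lid [281.1  167.95] [ 482.43 -336.59] [63.150936126708984, 147.7372283935547] 154.58954
Y len 38 rel ang -5.79 along 17.9 across 52.0
X len 54 rel ang -7.50 along -7.2 across 76.2
Y len 40 rel ang -4.66 along -58.0 across 62.3
X len 40 rel ang -5.48 along -36.0 across 34.6
Y len 32 rel ang 0.96 along -75.2 across -15.0
X len 145 rel ang -0.02 along -0.3 across -32.6
Y len 38 rel ang -0.11 along 84.3 across 0.2
Y len 32 rel ang -0.02 along 74.5 across -0.4
X len 58 rel ang -0.57 along 4.0 across 4.7
X len 57 rel ang 0.28 along 4.5 across -4.7
X len 35 rel ang 0.01 along 14.5 across -7.0
X len 38 rel ang -0.66 along -53.8 across 31.0
side [379.96 180.04]
side [376.96 195.16]
side [378.92 187.48]
wrist yellow [281.03 258.42] [ 404.56 -299.51   98.5 ]
purple [161.99 280.04]
```

The lid stopped stiffly at the height expected for fully seated, and it is square and centred. The labels are unmoved and the purple bottle hasn't shifted. Handing in.

```bash
python3 -c "
from cell import r
print(r.job_done())"
```

```text
the job is handed in; nothing more can be done
None
```

I stacked blue and then green on the grey tray, all labels at the same end, put the orange lid on top, and handed the job in at about 46 s of the 67 s; the hand-in gave no verdict, but the contact heights and final measurements indicate everything is seated and level.

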